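# Unlock the reagent lock box with its double-bit key

## Robot

A 6-joint arm with a two-finger parallel gripper is mounted at the origin on the work surface. World frame = base frame: x ahead of the robot, y to its left, z up, the work surface at z = 0. Lengths are in mm, angles in rad, forces in N, time in s.
With the tool pointing down it reaches from about 275 to 750 mm from the base axis. Payload 10.2 kg.
Tool frame: the origin (TCP) lies at the very end of the fingers, on their centre line; the grasp point (between the pads) lies 19 mm behind it; y points along the fingers, x is the direction in which the jaws open and shut, and the axes are right-handed (so a half turn about y gives the same grasp; the last joint's range is limited). The gripper opens to 85 mm and grips with 20 to 120 N. Pads are 22 mm wide; open, the fingers measure 114 mm over their backs; the gripper's body (76 mm by 85 mm) begins 54 mm behind the grasp point. The pads swing forward as they close: fully open they stand 13 mm farther back than shut.
Start: joints at [-1.446, 0.313, 1.498, -0, 1.331, -0.223], TCP at [178.923, -493.576, 231.294] pointing down, gripper open.
Joint ranges: [-2.94, 2.94], [-0.97, 2.17], [0.19, 2.56], [-1.23, 4.37], [0.02, 3.11], [-2.88, 2.88]. Speed limits (rad/s): [2.39, 2.39, 3.01, 3.14, 3.14, 3.14].

## Interface

Orientations are given as a unit quaternion [w, x, y, z].
In Python, from rig import telemetry, imaging, ctrl gives the robot as it stands.
- The arm moves only by the shell command python3 -m handwheel 'ROWS' [FORCE]. ROWS is JSON, a list of rows, each an object with "delta_pos": the shift along the tool's x, y, z in cm, a list of three; "twist": the turn, a rotation vector about the tool's x, y, z in rad, a list of three; "jaw": the opening, from 0 (shut) to 1 (fully open). A call has exactly 10 rows; each row is the pose to reach, as a shift and turn from the pose commanded when the call began, along the tool's axes at that moment; what a row does not reach only later rows make up. A row lasts 1/12 s, in which the tool goes at most 41.7 mm and 7.16 degrees, less where a joint would pass 70% of its speed; a pose out of reach is approached as far as the arm can. A call with a gripper value outside its range is refused whole. The fingers move at their own pace and stop on an object; FORCE is the grip in N (left out, the last holds). Time passes only in rows, so rows that repeat a pose let the fingers close, or fill a call up. It gives the time, the measured TCP pose, the force and the opening at its end, in the units of the state.
- telemetry.sense(): the state, without advancing time (a new reading comes with each control period).
- imaging.capture(name): name is "scene" or "top" or "wrist"; returns a dict with "frame" (480x640x3 uint8, red, green, blue), "z_map" (480x640 float32, mm along the optical axis (not along the pixel's ray), 0 where there is no reading), "fx", "fy", "cx", "cy" (pixels), "rvec" (rotation vector, rad) and "tvec" (3), from world to camera coordinates, as OpenCV has them. Camera axes: x right, y down, z forward; pixel columns grow to the right and rows downward; lengths in mm; the calibration is good to about 2 mm. A picture is of the moment at which its call begins.
- ctrl.finish_job(): hands the job in, once; it reports no verdict.
The state is a dict: "time_s": time; "joints": joint angles; "dq": joint speeds; "tau": joint torques, N m; "eef_pos": TCP position; "ee_rot": TCP orientation; "force": force on the tool from outside, world axes, zero at the start; "wrist_torque": the same for the moment, N m; "grip_width": opening from 0.0 (shut) to 1.0 (fully open).
Only numpy, scipy, OpenCV 4.12 (cv2) and the standard library are available. Lean on these libraries where they do the work, as an engineer would, in place of code of your own. Each camera call takes 0.05 s, during which the arm holds its last target.

## Task

The grey steel reagent lock box on the bench is shut. Take its key, the one with the large square bow, from the white key rack, push it fully down into the keyhole on the box's front deck, turn it clockwise (seen from above) to its stop so that the lid springs ajar, turn it back home, draw it straight out and stand it fully home in the empty slot of the key rack. Feel your way and do not force the key or the lock; leave the other keys and the bottles alone.

Things in the scene. Friction and masses are not known exactly. Their poses are not given: they have to be found in the camera images.
- lockbox: Reagent lock box of grey painted steel, fixed to the bench, 240 mm deep (x), 250 mm wide (y), 100 mm high. Origin: centre of its underside; x points to its rear hinge side, y to its left, z up. The front 100 mm of its top (box x -120 to -20 mm) is a fixed deck 95 mm above the bench with a bright steel lock face plate 50 x 60 mm, 5 mm thick, on it; the lid lies behind the deck
- keyhole (a point): Nominal keyhole middle at the plate's top, 100 mm above the bench; axes as the box. Keyhole: slot 5.5 mm wide (box x), 23.5 mm long (box y), with an 11 mm square opening in its middle. Deck, lock and lid are one unit clamped by hand with play on the box (it stays put in use): the real keyhole is up to 4 mm off this point along box x and along box y, and turned up to 0.08 rad from the box axes
- key_seat (a point): Nominal place of the key's tip when the key is fully in, 27 mm below point keyhole. Under the plate a sprung hub takes the wings, with 0.1 to 0.2 rad idle play; it turns 1.3 rad clockwise (from above) to a hard stop against 0.04 N m rising to 0.11 N m and draws the latch. The wings turn under the plate: the key turns only when fully in (within 2 mm), and comes out only at home
- lid (a joint): Lid angle in rad: 0 shut, about 0.2 once sprung ajar. The latch lets it go in the last 0.15 rad before the key's stop; it then springs up within half a second and stays ajar when the key goes back. Its front edge is 50 mm behind point keyhole and rises about 28 mm; a steel handle stands 20 mm out of its middle
- safe_key: The lock box's double-bit key, about 45 g, 70 mm tall, upright (z up) in the rack. Origin: tip of the shank, on its axis. Shank 8 mm thick with a blunt end; two wings, 22 mm across in all (y), 4 mm thick (x), square-edged, 6 to 20 mm above the tip. A collar, 16 mm in diameter, underside 27 mm above the tip, rests on the face plate when the key is fully in
- bow (a point): Middle of the safe key's bow, 54 mm above its tip: a black plastic square 10 mm thick (key x), 32 mm wide (key y), 32 mm tall, with a steel eyelet, to be pinched across its thickness. Axes as the key; the key is the same turned by half a turn
- rack: White key rack, fixed, 170 mm long (x), 50 mm wide (y), top 52 mm above the bench, plate 6 mm thick. Origin: centre of its underside. Three slots 26 mm long (x), 10 mm wide, at x = -50, 0, 50 mm, y = 0, one key in each: wings along the slot (key y along rack x), collar on the plate, tip 25 mm above the bench. The safe key's slot, which varies, is the one that becomes empty
- round_key: Another key in the rack, not to be used: round black bow 25 mm in diameter, 9 mm thick, one small wing. Origin: tip of its shank; collar and height of it as the safe key
- clover_key: Another key in the rack, not to be used: black bow of three round lobes, 9 mm thick, 33 mm wide. Origin: tip of its shank; collar as the safe key
- tube_rack: White test-tube rack with glass tubes, 220 x 85 x 74 mm, tubes up to 128 mm; fixed. Origin: centre of its underside
- amber_bottle: Amber reagent bottle, 64 mm in diameter, 140 mm high. Origin: centre of its underside
- white_bottle: White reagent bottle, 64 mm in diameter, 130 mm high. Origin: centre of its underside
Things that resemble listed ones, but are neither listed nor needed, are in the scene too. What is shaped like the safe_key but red or yellow is not meant.

How it is judged:
By the outcome, as a careful person would: the job done as asked, in the order asked, and still so for the second after the job is handed in, with the robot touching nothing.
It also fails if it takes over 72 s, if anything falls off the work surface, if the arm or the gripper's body presses on something with over 40 N, if the wrist force passes 120 N, or if a joint passes its speed limit or range.

## Working session

There is one attempt and no reset: what is moved stays moved. The work goes in short steps, Python scripts to look and compute and a shell command to move; the robot and the scene stay as the last step left them, time stands still between calls to the robot, and variables do not carry over. Pictures are saved under pics/ and viewed, and the job is handed in when it is done.

```bash
ls; mkdir -p pics
cat > h.py <<'E'
import numpy as np,cv2
from rig import telemetry,imaging,ctrl
from scipy.spatial.transform import Rotation as R
def cap(n):
    c=imaging.capture(n); c['R']=cv2.Rodrigues(np.array(c['rvec'],float))[0]; c['t']=np.array(c['tvec'],float).ravel(); return c
def save(c,f,box=None,s=1):
    im=c['frame'][:,:,::-1]
    if box: im=im[box[1]:box[3],box[0]:box[2]]
    if s!=1: im=cv2.resize(im,None,fx=s,fy=s,interpolation=cv2.INTER_CUBIC)
    cv2.imwrite('pics/'+f,im)
def world(c):
    v,u=np.mgrid[0:480,0:640]; z=c['z_map']
    P=np.stack([(u-c['cx'])/c['fx']*z,(v-c['cy'])/c['fy']*z,z],-1)
    W=(P-c['t'])@c['R']; W[z==0]=np.nan; return W
def ray(c,u,v,h):
    d=c['R'].T@np.array([(u-c['cx'])/c['fx'],(v-c['cy'])/c['fy'],1.]); o=-c['R'].T@c['t']
    return o+d*(h-o[2])/d[2]
def proj(c,p):
    q=c['R']@np.array(p,float)+c['t']; return c['fx']*q[0]/q[2]+c['cx'],c['fy']*q[1]/q[2]+c['cy']
def rot(s=None):
    s=s or telemetry.sense(); w,x,y,z=s['ee_rot']; return R.from_quat([x,y,z,w]).as_matrix()
E
python3 - <<'E'
from h import *
s=telemetry.sense(); print(s); print(rot(s).round(3))
for n in ('scene','top','wrist'):
    c=cap(n); save(c,n+'0.png'); print(n,-c['R'].T@c['t'],c['R'][2],c['fx'])
E
```

```text
pics
{'time_s': 0.0, 'joints': array([-1.44639146e+00,  3.13433433e-01,  1.49846236e+00, -2.40008732e-05,
        1.33101394e+00, -2.23400953e-01]), 'dq': array([ 4.12955643e-04,  1.06809064e-05,  9.79299251e-04,  6.65120449e-04,
       -4.79150531e-04, -6.21082753e-04]), 'tau': array([ 2.03071097e-03, -4.12258601e+01, -2.59743369e+01, -7.41678036e-05,
        4.05945611e-03,  1.64091563e-05]), 'eef_pos': array([ 178.8865783 , -493.29430744,  230.73404606]), 'ee_rot': array([ 0.57931299, -0.57863374,  0.40626157, -0.4056242 ]), 'force': array([-0.34970979,  0.39137835, -0.64271538]), 'wrist_torque': array([-0.00458361,  0.00464122,  0.0654108 ]), 'grip_width': 1.0024996862290296}
[[ 0.341 -0.     0.94 ]
 [-0.94   0.001  0.341]
 [-0.001 -1.     0.   ]]
scene [1262.64363192 -117.07766907  616.50760671] [-0.795342    0.10390125 -0.59718978] 456.3661692778298
top [ 357.81184328  -15.65484164 1263.82934235] [ 0.19126459 -0.01542803 -0.98141726] 522.8501088137284
wrist [ 246.62676618 -469.58518869  373.37478804] [-0.26404259 -0.09531647 -0.95978971] 331.70935825962846
```

View pics/scene0.png

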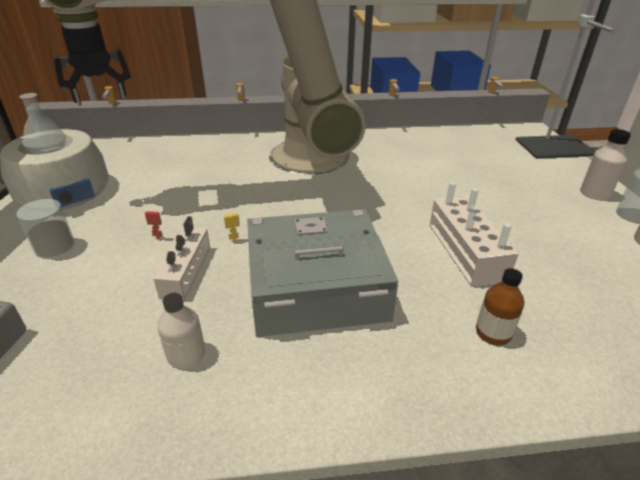

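View pics/top0.png

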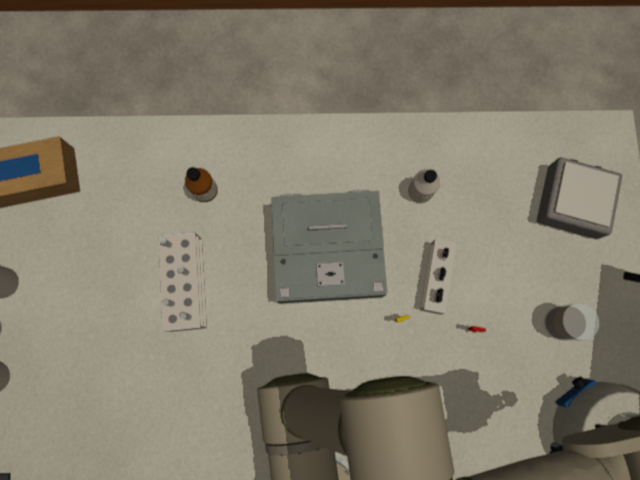

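View pics/wrist0.png

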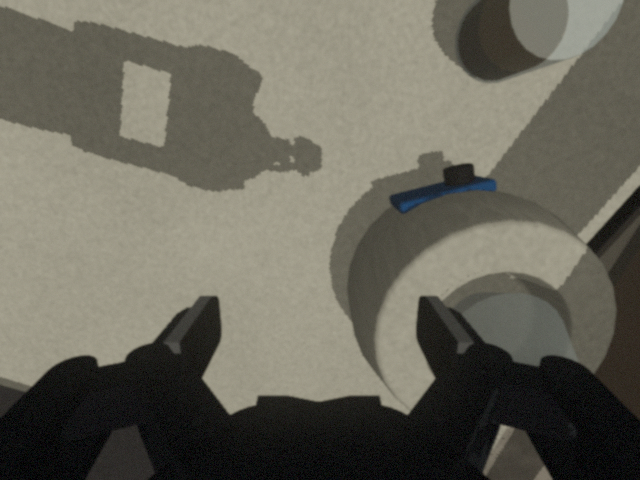

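Run:
```python
from h import *
c=cap('scene'); save(c,'sc1.png',(130,195,260,305),6)
t=cap('top'); save(t,'tc1.png',(410,230,500,340),5); save(t,'tc2.png',(262,180,402,310),5)
W=world(t)
for u,v in [(445,253),(440,273),(438,295),(430,245),(430,300),(345,265),(330,273),(318,262),(330,212),(290,285),(375,285)]: print(u,v,W[v,u].round(1))
Wc=world(c)
for u,v in [(188,227),(180,242),(171,257),(310,228)]: print(u,v,Wc[v,u].round(1))
```

```text
445 253 [ 559.6 -310.2   86.1]
440 273 [ 516.3 -300.6   66.2]
438 295 [ 463.2 -287.    91.6]
430 245 [ 595.8 -296.9   -4.5]
430 300 [ 455.3 -276.3   54.6]
345 265 [534.3 -79.5  96.4]
330 273 [521.8 -46.2  58.7]
318 262 [542.5 -18.7  94.4]
330 212 [656.4 -48.1 102.9]
290 285 [491.5  45.   93.2]
375 285 [ 488.  -145.8   94.2]
188 227 [ 477.4 -291.2   84.7]
180 242 [ 519.7 -302.6   79.1]
171 257 [ 571.9 -311.5   83.8]
310 228 [528.  -48.  100.3]
```

View pics/sc1.png

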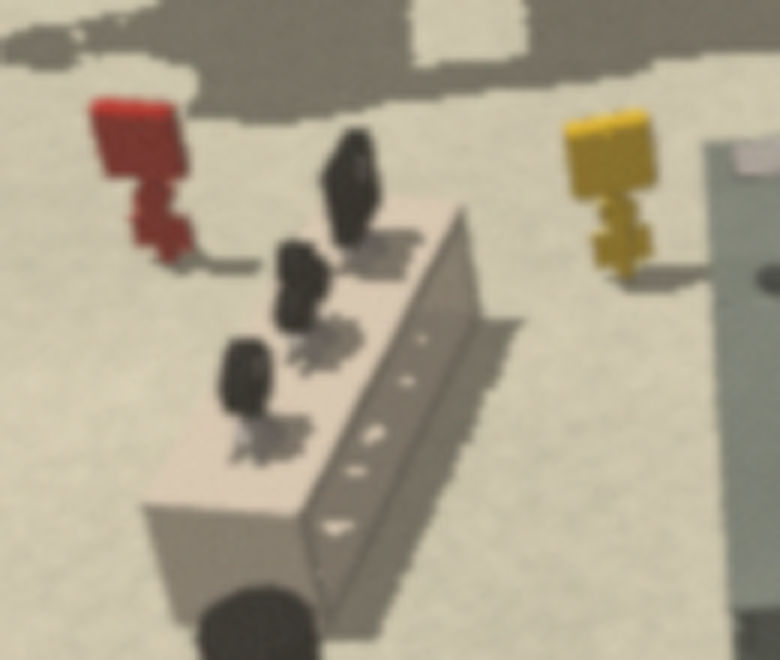

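View pics/tc1.png

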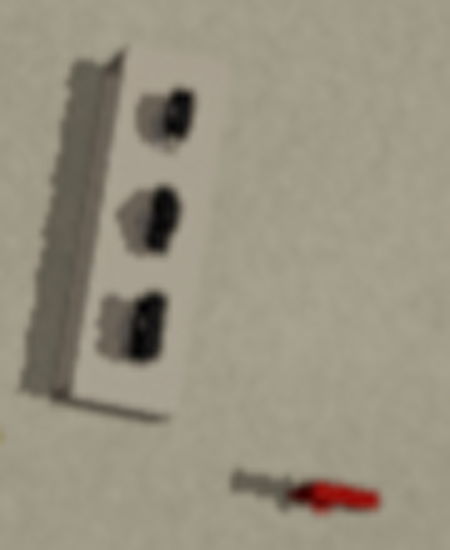

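View pics/tc2.png

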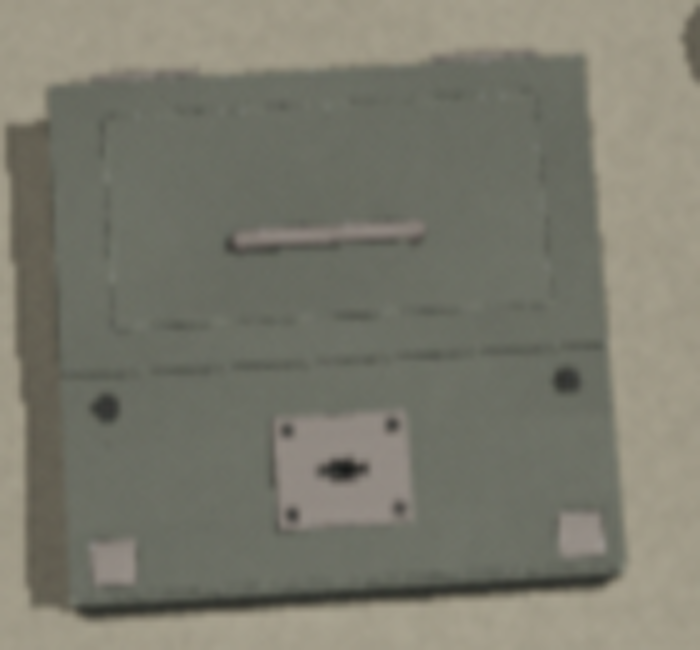

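Run:
```python
from h import *
for n in ('top','scene'):
    t=cap(n); W=world(t)
    reg=(W[...,0]>380)&(W[...,0]<660)&(W[...,1]>-360)&(W[...,1]<-230)
    m=reg&(abs(W[...,2]-52)<5)
    P=W[m][:,:2].astype(np.float32); print(n,len(P),cv2.minAreaRect(P))
    k=reg&(W[...,2]>70)&(t['frame'].sum(-1)<200)
    nn,l=cv2.connectedComponents(k.astype(np.uint8))
    for i in range(1,nn):
        q=W[l==i]; 
        if len(q)>10: print(len(q),q.mean(0).round(1),q[:,2].max().round(1),cv2.minAreaRect(q[:,:2].astype(np.float32)))
    b=(W[...,0]>430)&(W[...,0]<780)&(W[...,1]>-230)&(W[...,1]<140)&(W[...,2]>88)&(W[...,2]<106)
    print('box',cv2.minAreaRect(W[b][:,:2].astype(np.float32)))
```

```text
top 1202 ((512.5995483398438, -303.5903015136719), (51.4107780456543, 170.9325408935547), 77.7794418334961)
38 [ 561.4 -311.5   83. ] 90.0 ((561.7431640625, -311.8993835449219), (20.111351013183594, 7.371695518493652), 0.11398731172084808)
48 [ 513.3 -301.5   82.5] 94.5 ((513.9139404296875, -302.54046630859375), (7.234657287597656, 26.28101921081543), 79.48826599121094)
67 [ 462.8 -289.7   89. ] 98.2 ((462.9773254394531, -290.63507080078125), (8.575430870056152, 28.439929962158203), 78.07113647460938)
box ((582.3571166992188, -42.6114501953125), (241.26641845703125, 250.17330932617188), 2.498242139816284)
scene 1120 ((515.8768310546875, -304.5090637207031), (52.538421630859375, 172.4716796875), 77.75525665283203)
81 [ 474.4 -291.6   85.3] 96.2 ((470.98046875, -291.38623046875), (8.295673370361328, 25.967252731323242), 75.32125091552734)
74 [ 522.3 -302.8   80.8] 92.2 ((520.760498046875, -303.365966796875), (7.430744647979736, 24.55175018310547), 82.34011840820312)
54 [ 571.3 -313.2   81. ] 89.5 ((571.244384765625, -314.02838134765625), (6.927857398986816, 13.012720108032227), 78.88072204589844)
box ((585.1444702148438, -42.64472961425781), (242.28701782226562, 250.62887573242188), 2.2758307456970215)
```

```bash
python3 -m handwheel '[{"delta_pos":[-0.9,0.4,3.4],"twist":[0,0.07,0],"jaw":1},{"delta_pos":[-1.8,0.8,6.8],"twist":[0,0.14,0],"jaw":1},{"delta_pos":[-2.7,1.2,10.2],"twist":[0,0.21,0],"jaw":1},{"delta_pos":[-3.6,1.6,13.6],"twist":[0,0.28,0],"jaw":1},{"delta_pos":[-4.6,2.0,17.0],"twist":[0,0.35,0],"jaw":1},{"delta_pos":[-5.6,2.5,20.6],"twist":[0,0.42,0],"jaw":1},{"delta_pos":[-6.6,3.0,24.2],"twist":[0,0.49,0],"jaw":1},{"delta_pos":[-7.6,3.5,28],"twist":[0,0.56,0],"jaw":0.8},{"delta_pos":[-8.5,4.1,31.5],"twist":[0,0.56,0],"jaw":0.6},{"delta_pos":[-9.05,4.1,33.7],"twist":[0,0.56,0],"jaw":0.6}]' 30
python3 - <<'E'
from h import *
s=telemetry.sense(); print(s['eef_pos'],rot(s).round(3),s['joints'].round(2),s['force'],s['grip_width'])
c=cap('wrist'); save(c,'w1.png'); W=world(c)
print(proj(c,(465,-293,95)))
E
```

```text
time_s: 1.18
eef_pos: [466.8, -291.0, 189.2]
ee_rot: [0.445, -0.445, 0.55, -0.549]
force: [-0.8, -0.8, -0.5]
grip_width: 0.609
[ 466.81988705 -291.02804252  189.19869517] [[-0.209 -0.001  0.978]
 [-0.978  0.002 -0.209]
 [-0.001 -1.    -0.001]] [-0.77  0.4   1.48  0.    1.26  1.01] [-0.80534305 -0.7560263  -0.46638717] 0.6088489457625834
(np.float64(320.95983338339823), np.float64(245.7048095175239))
```

View pics/w1.png

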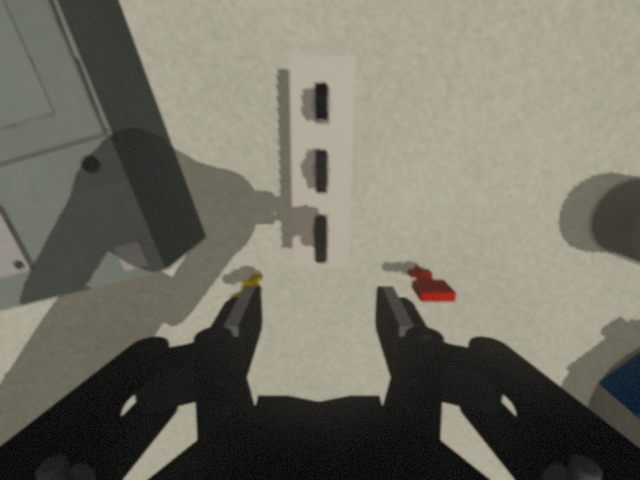

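Run:
```python
from h import *
c=cap('wrist'); W=world(c); save(c,'w1c.png',(270,40,370,280),3)
m=(abs(W[...,2]-52)<4); m[:, :285]=0; m[:,365:]=0
P=W[m][:,:2].astype(np.float32); r=cv2.minAreaRect(P); print('rack',r)
k=(c['frame'].sum(-1)<120)&(W[...,2]>70)&(W[...,2]<110); k[270:]=0
nn,l=cv2.connectedComponents(k.astype(np.uint8))
for i in range(1,nn):
    q=W[l==i]
    if len(q)>40:
        v,u=np.where(l==i); print(len(q),u.min(),u.max(),v.min(),v.max(),q.mean(0).round(1),q[:,2].max())
        t=q[q[:,2]>q[:,2].max()-5]; print('   top',len(t),cv2.minAreaRect(t[:,:2].astype(np.float32)),np.median(t[:,2]))
```

```text
rack ((514.5223999023438, -305.0329284667969), (50.092735290527344, 170.4940185546875), 77.78162384033203)
316 320 330 89 122 [ 563.  -314.5   86.8] 89.97652718551083
   top 266 ((563.8048706054688, -314.67767333984375), (6.961651802062988, 19.32756996154785), 78.79125213623047) 87.66701713907824
176 88 104 160 175 [ 555.2 -150.9   97.8] 99.66598746751119
   top 176 ((555.4254760742188, -150.82850646972656), (10.018157958984375, 10.63480281829834), 24.22907829284668) 97.94590165369166
```

View pics/w1c.png

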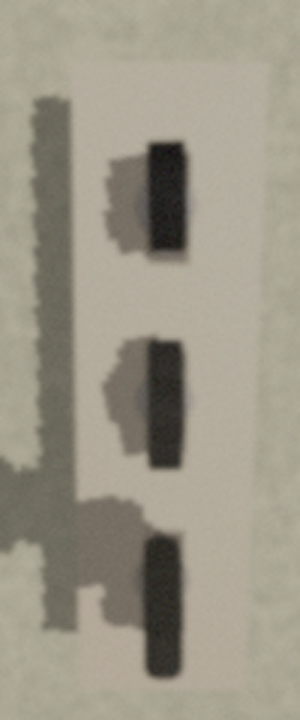

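Run:
```python
from h import *
c=cap('wrist')
for u,v in [(324.5,241.7),(324.5,219),(324.5,265),(326,88),(325.6,105.5)]: print(ray(c,u,v,95).round(1), ray(c,u,v,79).round(1))
print(proj(c,(466.8,-291,95)),proj(c,(465.6,-294.4,95)))
W=world(c); print(W[241,324],W[250,324],W[225,325])
s=telemetry.sense();Rm=rot(s); print(Rm.T@(np.array([465.6,-294,60])-s['eef_pos']))
```

```text
[ 467.6 -296.6   95. ] [ 462.9 -295.9   79. ]
[ 484.6 -300.1   95. ] [ 481.  -299.6   79. ]
[ 449.4 -292.9   95. ] [ 443.5 -292.    79. ]
[ 570.6 -318.7   95. ] [ 572.9 -319.5   79. ]
[ 560.2 -316.3   95. ] [ 561.7 -316.9   79. ]
(np.float64(317.3669324854364), np.float64(244.1702805908006)) (np.float64(322.1422704885922), np.float64(244.77943926436805))
[ 468.49448697 -296.39632422   95.99687216] [ 461.32151086 -294.94130558   95.09200851] [ 479.84416028 -299.50686454   94.05494326]
[  1.38138011 129.99371108   0.18844707]
```

```bash
python3 -m handwheel '[{"delta_pos":[0.1,1,0],"twist":[0,0,0],"jaw":0.5},{"delta_pos":[0.2,2.5,0],"twist":[0,0,0],"jaw":0.5},{"delta_pos":[0.3,4,0],"twist":[0,0,0],"jaw":0.5},{"delta_pos":[0.4,5.5,0],"twist":[0,0,0],"jaw":0.5},{"delta_pos":[0.4,7,0],"twist":[0,0,0],"jaw":0.5},{"delta_pos":[0.4,8,0],"twist":[0,0,0],"jaw":0.5},{"delta_pos":[0.4,8.5,0],"twist":[0,0,0],"jaw":0.5},{"delta_pos":[0.4,8.5,0],"twist":[0,0,0],"jaw":0.5},{"delta_pos":[0.4,8.5,0],"twist":[0,0,0],"jaw":0.5},{"delta_pos":[0.4,8.5,0],"twist":[0,0,0],"jaw":0.5}]' 30
python3 - <<'E'
from h import *
s=telemetry.sense(); print(s['eef_pos'],s['force'])
c=cap('wrist'); save(c,'w2.png')
E
```

```text
time_s: 2.17
eef_pos: [464.3, -298.0, 106.1]
ee_rot: [-0.444, 0.444, -0.55, 0.551]
force: [0.1, 0.3, -0.1]
grip_width: 0.505
[ 464.25845885 -298.00756462  106.11143709] [ 0.12530206  0.32386092 -0.08078248]
```

View pics/w2.png

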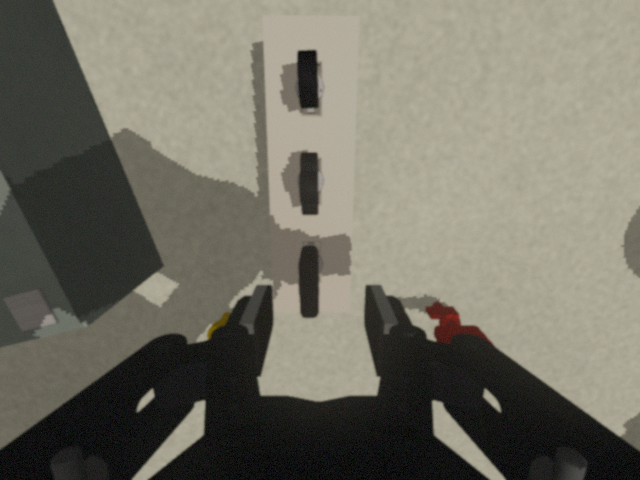

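Run:
```python
from h import *
s=telemetry.sense(); c=cap('wrist'); Rm=rot(s)
for u,v,h in [(309,281,95),(308.5,246,95),(310,315,95),(310,180,92)]:
    p=ray(c,u,v,h); print(p.round(1),(Rm.T@(p-s['eef_pos'])).round(1))
p=s['eef_pos'];print(proj(c,p)); print(Rm.round(3))
# where TCP line appears, at various depth
g=c['frame'].astype(int).sum(-1)
for v in (275,295,300): print(v,[ (u) for u in range(240,400) if (g[v,u]<150)!=(g[v,u-1]<150)])
```

```text
[ 471.  -295.1   95. ] [-4.2 11.1  6. ]
[ 489.  -298.8   95. ] [-4.3 11.1 24.3]
[ 452.4 -291.4   95. ] [ -3.8  11.1 -13. ]
[ 519.5 -306.2   92. ] [-3.5 14.2 55.7]
(np.float64(317.3676605756521), np.float64(302.0287656295395))
[[-0.211  0.001  0.978]
 [-0.978 -0.001 -0.211]
 [ 0.001 -1.     0.001]]
275 [300, 317]
295 [263, 271, 301, 317, 367, 373]
300 [240, 249, 262, 271, 301, 317, 366, 375, 389, 398]
```

```bash
python3 -m handwheel '[{"delta_pos":[-0.2,0.3,0.1],"twist":[0,0,0],"jaw":0.5},{"delta_pos":[-0.4,0.6,0.2],"twist":[0,0,0],"jaw":0.45},{"delta_pos":[-0.42,1.2,0.2],"twist":[0,0,0],"jaw":0.45},{"delta_pos":[-0.42,2.0,0.2],"twist":[0,0,0],"jaw":0.4},{"delta_pos":[-0.42,3,0.2],"twist":[0,0,0],"jaw":0.4},{"delta_pos":[-0.42,4,0.2],"twist":[0,0,0],"jaw":0.4},{"delta_pos":[-0.42,4.5,0.2],"twist":[0,0,0],"jaw":0.35},{"delta_pos":[-0.42,4.5,0.2],"twist":[0,0,0],"jaw":0.3},{"delta_pos":[-0.42,4.5,0.2],"twist":[0,0,0],"jaw":0.3},{"delta_pos":[-0.42,4.5,0.2],"twist":[0,0,0],"jaw":0.3}]' 30
python3 - <<'E'
from h import *
s=telemetry.sense(); print(s['eef_pos'],s['force'])
c=cap('wrist'); save(c,'w3.png',(160,180,480,400),2)
E
```

```text
time_s: 3.1
eef_pos: [467.1, -294.1, 60.6]
ee_rot: [-0.444, 0.444, -0.55, 0.55]
force: [-0.3, 0.6, -0.3]
grip_width: 0.296
[ 467.06998771 -294.05349602   60.58253605] [-0.28405217  0.5538435  -0.31655641]
```

View pics/w3.png

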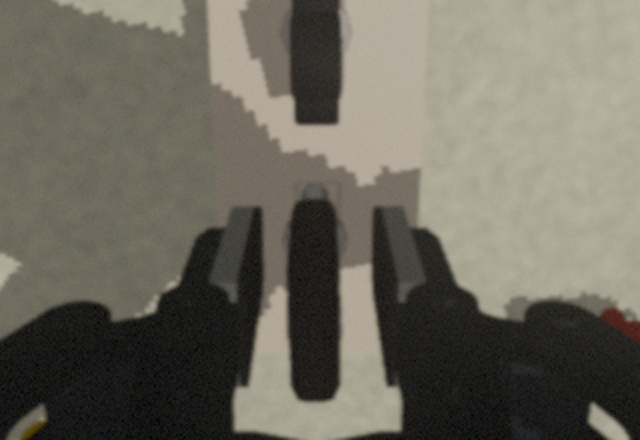

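```bash
python3 -m handwheel '[{"delta_pos":[0,0,0],"twist":[0,0,0],"jaw":0.2},{"delta_pos":[0,0,0],"twist":[0,0,0],"jaw":0.15},{"delta_pos":[0,0,0],"twist":[0,0,0],"jaw":0.12},{"delta_pos":[0,0,0],"twist":[0,0,0],"jaw":0.1},{"delta_pos":[0,0,0],"twist":[0,0,0],"jaw":0.05},{"delta_pos":[0,0,0],"twist":[0,0,0],"jaw":0},{"delta_pos":[0,0,0],"twist":[0,0,0],"jaw":0},{"delta_pos":[0,0,0],"twist":[0,0,0],"jaw":0},{"delta_pos":[0,0,0],"twist":[0,0,0],"jaw":0},{"delta_pos":[0,0,0],"twist":[0,0,0],"jaw":0}]' 40
python3 - <<'E'
from h import *
s=telemetry.sense(); print(s['eef_pos'],s['force'],s['wrist_torque'],s['grip_width'])
c=cap('wrist'); save(c,'w4.png',(160,180,480,400),2)
E
```

```text
time_s: 3.98
eef_pos: [467.0, -293.9, 60.5]
ee_rot: [-0.444, 0.444, -0.55, 0.55]
force: [-0.8, 0.4, 6.2]
grip_width: 0.111
[ 467.0009736  -293.94322363   60.53432743] [-0.77619137  0.39882067  6.16311636] [ 0.04752318  0.21159642 -0.06407881] 0.11058701457619015
```

View pics/w4.png

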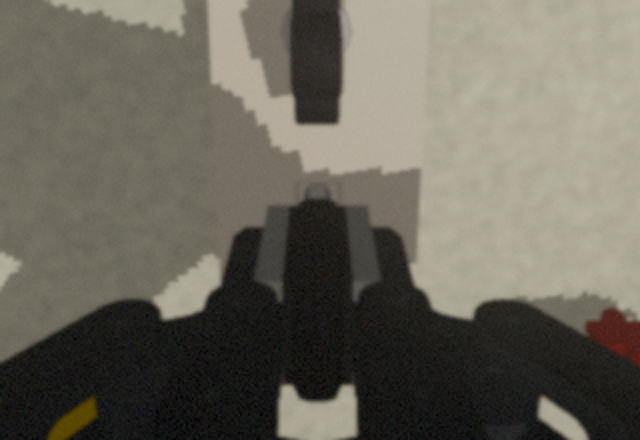

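```bash
python3 -m handwheel '[{"delta_pos":[0,-0.3,0],"twist":[0,0,0],"jaw":0},{"delta_pos":[0,-0.8,0],"twist":[0,0,0],"jaw":0},{"delta_pos":[0,-1.6,0],"twist":[0,0,0],"jaw":0},{"delta_pos":[0,-2.6,0],"twist":[0,0,0],"jaw":0},{"delta_pos":[0,-4,0],"twist":[0,0,0],"jaw":0},{"delta_pos":[0,-5.5,0],"twist":[0,0,0],"jaw":0},{"delta_pos":[0,-7.5,0],"twist":[0,0,0],"jaw":0},{"delta_pos":[0,-9.5,0],"twist":[0,0,0],"jaw":0},{"delta_pos":[0,-11,0],"twist":[0,0,0],"jaw":0},{"delta_pos":[0,-12,0],"twist":[0,0,0],"jaw":0}]' 60
python3 - <<'E'
from h import *
s=telemetry.sense(); print(s['eef_pos'],s['force'],s['wrist_torque'],s['grip_width'],rot(s).round(4))
c=cap('wrist'); save(c,'w5.png')
E
```

```text
time_s: 4.87
eef_pos: [467.2, -294.2, 182.9]
ee_rot: [-0.444, 0.444, -0.549, 0.551]
force: [-0.6, -0.1, 0.5]
grip_width: 0.106
[ 467.24520339 -294.15297124  182.89053536] [-0.59807126 -0.12543094  0.49226461] [-0.00712262 -0.03967631 -0.02660161] 0.10616369183028228 [[-0.2105  0.0021  0.9776]
 [-0.9776 -0.0021 -0.2105]
 [ 0.0016 -1.      0.0025]]
```

View pics/w5.png

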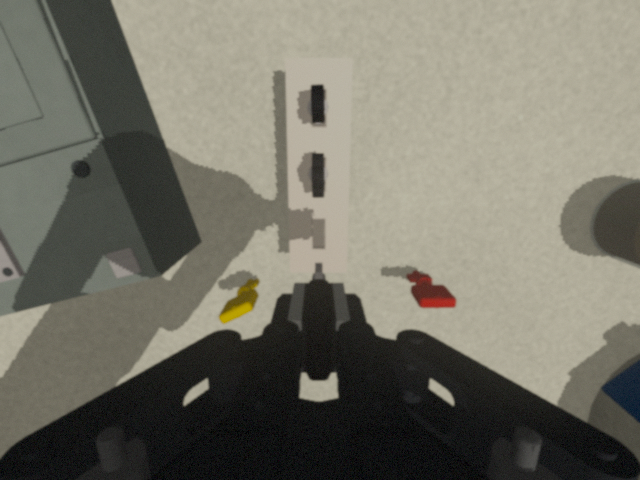

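Run:
```python
from h import *
t=cap('top'); save(t,'t2.png',(262,180,402,310),5)
print(ray(t,330.6,274,100)); a=ray(t,262+318/5,180+471/5,100);b=ray(t,262+369/5,180+467/5,100);print(a,b,np.arctan2(*(a-b)[[0,1]]))
for q in [(276,418),(408,409),(413,521),(281,531)]: print(ray(t,262+q[0]/5,180+q[1]/5,100).round(1))
```

```text
[513.88283774 -46.45485574 100.        ]
[513.6297778  -35.23372057 100.        ] [515.03173003 -58.15013811 100.        ] -0.06110061311517763
[538.  -16.8 100. ]
[541.  -76.3 100. ]
[490.4 -77.2 100. ]
[487.  -18.2 100. ]
```

View pics/t2.png

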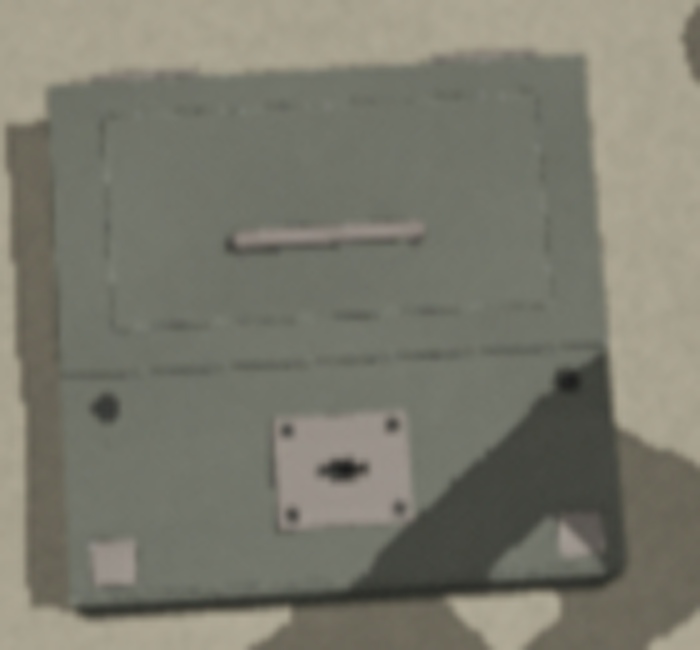

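```bash
python3 -m handwheel '[{"delta_pos":[-1.5,0,0],"twist":[0,-0.12,0],"jaw":0},{"delta_pos":[-3.5,0,0],"twist":[0,-0.24,0],"jaw":0},{"delta_pos":[-6,0,0],"twist":[0,-0.36,0],"jaw":0},{"delta_pos":[-8.5,0,0],"twist":[0,-0.48,0],"jaw":0},{"delta_pos":[-11,0,0],"twist":[0,-0.6,0],"jaw":0},{"delta_pos":[-13.5,0,0],"twist":[0,-0.72,0],"jaw":0},{"delta_pos":[-16,0,0.1],"twist":[0,-0.84,0],"jaw":0},{"delta_pos":[-18.5,0,0.1],"twist":[0,-0.96,0],"jaw":0},{"delta_pos":[-20.5,0,0.2],"twist":[0,-1.08,0],"jaw":0},{"delta_pos":[-22.3,0,0.2],"twist":[0,-1.2,0],"jaw":0}]' 60
python3 - <<'E'
from h import *
s=telemetry.sense(); print(s['eef_pos'],rot(s).round(4),s['joints'].round(2))
E
```

```text
time_s: 5.8
eef_pos: [515.6, -74.7, 179.4]
ee_rot: [0.678, -0.678, 0.202, -0.2]
force: [0.6, -0.6, 0.1]
grip_width: 0.11
[515.62713353 -74.71653009 179.3588227 ] [[ 8.384e-01 -1.500e-03  5.450e-01]
 [-5.450e-01  7.000e-04  8.384e-01]
 [-1.700e-03 -1.000e+00 -2.000e-04]] [-0.37  0.35  1.59  0.    1.21  0.21]
```

```bash
python3 -m handwheel '[{"delta_pos":[0,0,0],"twist":[0,-0.12,0],"jaw":0},{"delta_pos":[0,0,0],"twist":[0,-0.24,0],"jaw":0},{"delta_pos":[0,0,0],"twist":[0,-0.36,0],"jaw":0},{"delta_pos":[0,0,0],"twist":[0,-0.48,0],"jaw":0},{"delta_pos":[0,0,0],"twist":[0,-0.58,0],"jaw":0},{"delta_pos":[0,0,0],"twist":[0,-0.63,0],"jaw":0},{"delta_pos":[0,0,0],"twist":[0,-0.63,0],"jaw":0},{"delta_pos":[0,0,0],"twist":[0,-0.63,0],"jaw":0},{"delta_pos":[0,0,0],"twist":[0,-0.63,0],"jaw":0},{"delta_pos":[0,0,0],"twist":[0,-0.63,0],"jaw":0}]' 60
python3 - <<'E'
from h import *
s=telemetry.sense(); print(s['eef_pos'],rot(s).round(4),s['joints'].round(2),s['force'],s['wrist_torque'])
c=cap('wrist'); save(c,'w6.png')
E
```

```text
time_s: 6.63
eef_pos: [515.7, -76.3, 180.0]
ee_rot: [0.707, -0.707, -0.016, 0.016]
force: [-0.7, 0.1, -1.7]
grip_width: 0.112
[515.7063541  -76.25679736 180.03736693] [[ 9.989e-01 -5.000e-04 -4.580e-02]
 [ 4.580e-02  2.000e-04  9.989e-01]
 [-5.000e-04 -1.000e+00  2.000e-04]] [-0.37  0.35  1.58 -0.    1.21 -0.42] [-0.6997534   0.10960847 -1.67378294] [-0.02998064 -0.00059881  0.00831484]
```

View pics/w6.png

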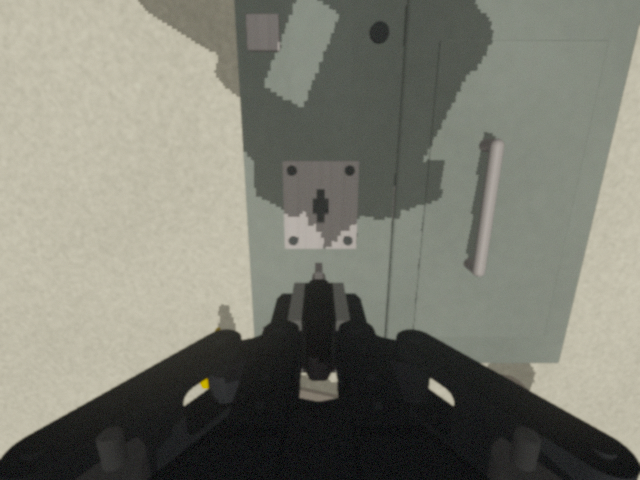

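Run:
```python
from h import *
c=cap('wrist'); save(c,'w6c.png',(275,150,365,290),6)
```

```text
(no output)
```

View pics/w6c.png

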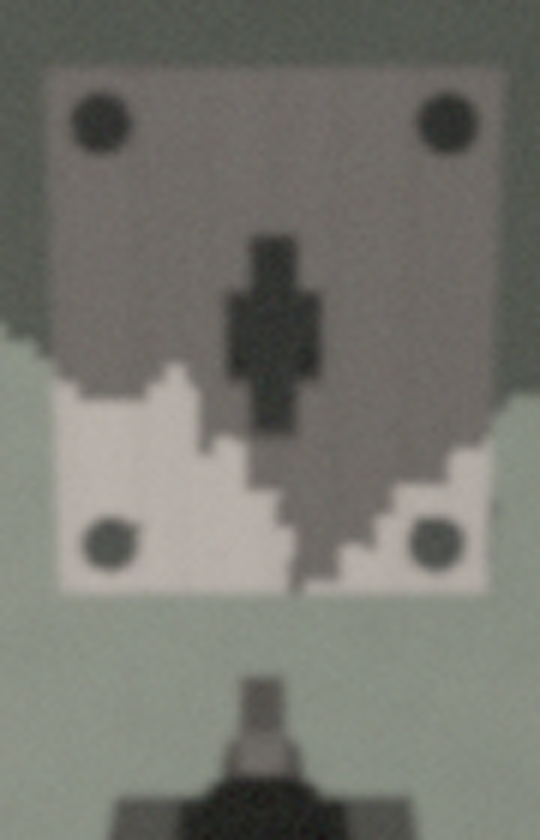

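Run:
```python
from h import *
s=telemetry.sense();c=cap('wrist');Rm=rot(s)
f=lambda u,v,h:Rm.T@(ray(c,275+u/6,150+v/6,h)-s['eef_pos'])
for q in [(273,235),(272,432),(272.5,335)]: print('slot',f(*q,100).round(2), ray(c,275+q[0]/6,150+q[1]/6,100).round(2))
a=f(273,237,100)-f(272,432,100);print(np.linalg.norm(a),'yaw rel tool',np.arctan2(a[0],a[2]))
for l,q in [('T',((45,65),(505,65))),('B',((60,593),(488,593))),('L',((45,65),(60,593))),('R',((505,65),(488,593)))]:
    A=f(*q[0],100);B=f(*q[1],100);d=B-A;print(l,d.round(2),A.round(1))
for q in [(101,122),(447,122),(110,543),(436,543)]: print('screw',f(*q,100).round(2))
for q in [(262,678),(243,680),(284,680)]: print('wing',f(*q,150.5).round(2))
print('collar?',f(262,735,171.5),f(228,770,171.5),f(300,770,171.5))
```

```text
slot [ 2.05 80.2  41.49] [515.91 -34.74 100.  ]
slot [ 2.01 80.2  18.95] [516.91 -57.25 100.  ]
slot [ 2.03 80.2  30.21] [516.41 -46.01 100.  ]
22.315377648075295 yaw rel tool 0.0020320834730630445
T [ 5.012e+01 -1.000e-02  6.000e-02] [-22.8  80.2  59.9]
B [ 5.029e+01 -1.000e-02  6.000e-02] [-22.8  80.2  -0.5]
L [  0.   -0.  -60.4] [-22.8  80.2  59.9]
R [  0.17  -0.   -60.4 ] [27.3 80.2 60. ]
screw [-16.87  80.2   53.84]
screw [21.12 80.2  53.89]
screw [-16.85  80.2    5.66]
screw [21.18 80.2   5.7 ]
wing [ 0.8  29.7   7.55]
wing [-0.95 29.7   7.35]
wing [ 2.83 29.7   7.36]
collar? [ 0.76796857  8.6986845  10.35028049] [-2.01321669  8.69883843  7.27132202] [3.88651966 8.69811764 7.27788881]
```

Run:
```python
from h import *
s=telemetry.sense();c=cap('wrist');save(c,'w6d.png',(290,255,350,310),12);Rm=rot(s)
f=lambda u,v,h:Rm.T@(ray(c,275+u/6,150+v/6,h)-s['eef_pos'])
print(f(262,735,144.5)-[0,0,4],f(262,775,182.5)-[0,0,16],f(262,678,150.5)-[0,0,11])
```

```text
[ 0.84359723 35.72937136 -4.51583342] [ 0.76606564 -2.26961954 -4.5279265 ] [ 0.82164993 29.73004487 -3.48042929]
```

View pics/w6d.png

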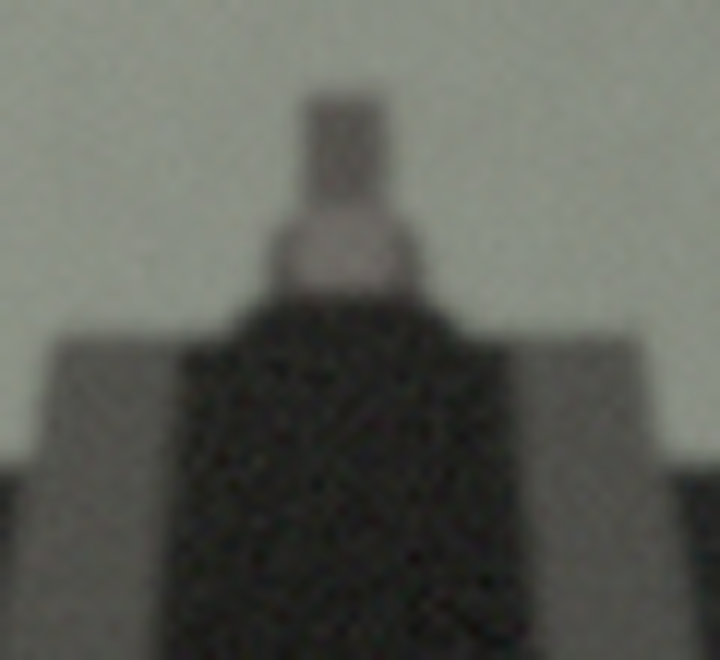

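Run:
```python
from h import *
s=telemetry.sense();c=cap('wrist');Rm=rot(s)
f=lambda u,v,h:(Rm.T@(ray(c,u,v,h)-s['eef_pos'])).round(2)
v=255+333/12
for u in (290+52/12,290+182/12,290+510/12,290+642/12): print(f(u,v,s['eef_pos'][2]),f(u,v,s['eef_pos'][2]+5))
```

```text
[-10.55   0.     8.72] [-10.16  -5.    10.9 ]
[-5.51  0.    8.72] [-5.3  -5.   10.91]
[ 7.21 -0.    8.73] [ 6.97 -5.   10.92]
[12.33 -0.    8.74] [11.91 -5.   10.92]
```

```bash
python3 -m handwheel '[{"delta_pos":[0.03,0.4,0.2],"twist":[0,0,0],"jaw":0},{"delta_pos":[0.06,1,0.5],"twist":[0,0,0],"jaw":0},{"delta_pos":[0.1,1.7,0.8],"twist":[0,0,0],"jaw":0},{"delta_pos":[0.12,2.4,1.1],"twist":[0,0,0],"jaw":0},{"delta_pos":[0.12,3,1.3],"twist":[0,0,0],"jaw":0},{"delta_pos":[0.12,3.4,1.4],"twist":[0,0,0],"jaw":0},{"delta_pos":[0.12,3.6,1.4],"twist":[0,0,0],"jaw":0},{"delta_pos":[0.12,3.6,1.4],"twist":[0,0,0],"jaw":0},{"delta_pos":[0.12,3.6,1.4],"twist":[0,0,0],"jaw":0},{"delta_pos":[0.12,3.6,1.4],"twist":[0,0,0],"jaw":0}]' 60
python3 - <<'E'
from h import *
s=telemetry.sense(); print(s['eef_pos'],rot(s).round(4),s['force'],s['wrist_torque'])
c=cap('wrist'); save(c,'w7c.png',(265,190,375,300),7)
E
```

```text
time_s: 7.72
eef_pos: [516.6, -62.4, 144.6]
ee_rot: [-0.707, 0.707, 0.017, -0.016]
force: [-0.5, 0.8, -1.0]
grip_width: 0.105
[516.55954399 -62.41160804 144.61955719] [[ 9.989e-01  7.000e-04 -4.680e-02]
 [ 4.680e-02 -2.000e-04  9.989e-01]
 [ 6.000e-04 -1.000e+00 -3.000e-04]] [-0.51145805  0.79786263 -1.00548438] [-0.01584586  0.04921562 -0.03849404]
```

View pics/w7c.png

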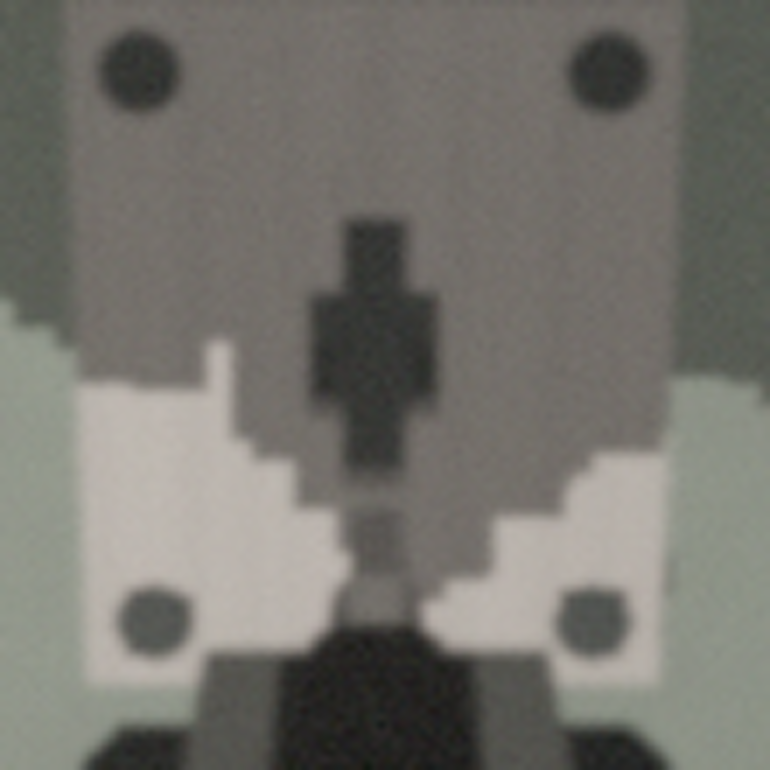

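Run:
```python
from h import *
s=telemetry.sense();c=cap('wrist');Rm=rot(s)
f=lambda u,v,h:(Rm.T@(ray(c,265+u/7,190+v/7,h)-s['eef_pos'])).round(2)
z=s['eef_pos'][2]-35.5
for q in [(375,218),(373,472),(373.5,353)]: print('slot',f(*q,100))
S=[f(*q,100) for q in [(139,71),(609,71),(155,621),(593,621)]]; print('screws',np.mean(S,0),S)
for q in [(379,506),(360,508),(402,508)]: print('wing',f(*q,z+6))
for q in [(343,220),(408,220)]: print('slotside',f(*q,100))
```

```text
slot [ 0.77 44.61 27.76]
slot [ 0.63 44.61  5.56]
slot [ 0.66 44.61 16.14]
screws [ 0.7025 44.6075 15.9175] [array([-18.39,  44.59,  39.96]), array([19.73, 44.61, 40.  ]), array([-18.31,  44.6 ,  -8.16]), array([19.78, 44.63, -8.13])]
wing [ 1.09 29.5   8.02]
wing [-0.4  29.5   7.85]
wing [ 2.91 29.5   7.85]
slotside [-1.87 44.6  27.59]
slotside [ 3.5  44.61 27.59]
```

```bash
python3 -m handwheel '[{"delta_pos":[-0.02,0,0.7],"twist":[0,0,0],"jaw":0},{"delta_pos":[-0.02,0,1.4],"twist":[0,0,0],"jaw":0},{"delta_pos":[-0.02,0,1.94],"twist":[0,0,0],"jaw":0},{"delta_pos":[-0.02,0.2,1.94],"twist":[0,0,0],"jaw":0},{"delta_pos":[-0.02,0.5,1.94],"twist":[0,0,0],"jaw":0},{"delta_pos":[-0.02,0.8,1.94],"twist":[0,0,0],"jaw":0},{"delta_pos":[-0.02,1.0,1.94],"twist":[0,0,0],"jaw":0},{"delta_pos":[-0.02,1.2,1.94],"twist":[0,0,0],"jaw":0},{"delta_pos":[-0.02,1.3,1.94],"twist":[0,0,0],"jaw":0},{"delta_pos":[-0.02,1.3,1.94],"twist":[0,0,0],"jaw":0}]' 60
python3 - <<'E'
from h import *
s=telemetry.sense(); print(s['eef_pos'],rot(s).round(4),s['force'],s['wrist_torque'])
c=cap('wrist'); save(c,'w8c.png',(265,190,375,300),7)
E
```

```text
time_s: 8.65
eef_pos: [515.2, -43.0, 131.0]
ee_rot: [0.707, -0.707, -0.016, 0.017]
force: [-0.4, 0.2, -0.3]
grip_width: 0.11
[515.15520228 -42.96422743 130.9909862 ] [[ 9.989e-01 -5.000e-04 -4.680e-02]
 [ 4.680e-02  1.000e-04  9.989e-01]
 [-5.000e-04 -1.000e+00  2.000e-04]] [-0.37116586  0.17859033 -0.2544616 ] [ 0.04362717 -0.03497449  0.0245866 ]
```

View pics/w8c.png

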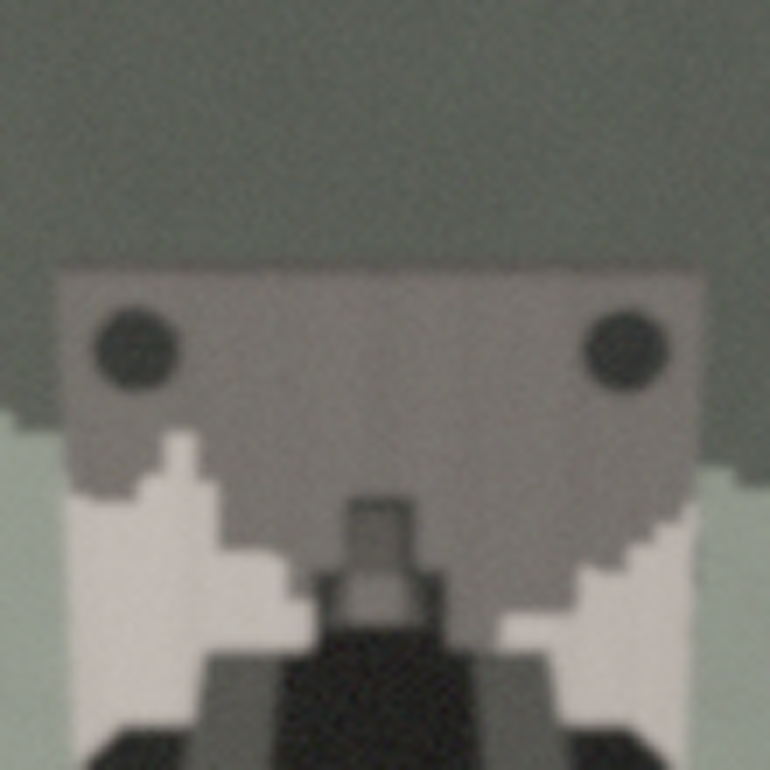

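```bash
python3 -m handwheel '[{"delta_pos":[0,0.05,0],"twist":[0,0,0],"jaw":0},{"delta_pos":[0,0.1,0],"twist":[0,0,0],"jaw":0},{"delta_pos":[0,0.15,0],"twist":[0,0,0],"jaw":0},{"delta_pos":[0,0.2,0],"twist":[0,0,0],"jaw":0},{"delta_pos":[0,0.25,0],"twist":[0,0,0],"jaw":0},{"delta_pos":[0,0.3,0],"twist":[0,0,0],"jaw":0},{"delta_pos":[0,0.35,0],"twist":[0,0,0],"jaw":0},{"delta_pos":[0,0.35,0],"twist":[0,0,0],"jaw":0},{"delta_pos":[0,0.35,0],"twist":[0,0,0],"jaw":0},{"delta_pos":[0,0.35,0],"twist":[0,0,0],"jaw":0}]' 60
python3 - <<'E'
from h import *
s=telemetry.sense(); print(s['eef_pos'],s['force'],s['wrist_torque'])
E
```

```text
time_s: 9.53
eef_pos: [515.3, -42.9, 127.8]
ee_rot: [-0.707, 0.707, 0.017, -0.017]
force: [0.7, 0.7, -0.6]
grip_width: 0.108
[515.27290005 -42.87163691 127.81552165] [ 0.66221543  0.67245337 -0.57205007] [ 0.03453403  0.06003779 -0.01054149]
```

```bash
python3 -m handwheel '[{"delta_pos":[0,0.05,0],"twist":[0,0,0],"jaw":0},{"delta_pos":[0,0.1,0],"twist":[0,0,0],"jaw":0},{"delta_pos":[0,0.15,0],"twist":[0,0,0],"jaw":0},{"delta_pos":[0,0.2,0],"twist":[0,0,0],"jaw":0},{"delta_pos":[0,0.25,0],"twist":[0,0,0],"jaw":0},{"delta_pos":[0,0.3,0],"twist":[0,0,0],"jaw":0},{"delta_pos":[0,0.35,0],"twist":[0,0,0],"jaw":0},{"delta_pos":[0,0.4,0],"twist":[0,0,0],"jaw":0},{"delta_pos":[0,0.4,0],"twist":[0,0,0],"jaw":0},{"delta_pos":[0,0.4,0],"twist":[0,0,0],"jaw":0}]' 60
python3 - <<'E'
from h import *
s=telemetry.sense(); print(s['eef_pos'],s['force'],s['wrist_torque'])
E
```

```text
time_s: 10.37
eef_pos: [515.2, -42.9, 123.8]
ee_rot: [0.707, -0.707, -0.017, 0.017]
force: [0.6, -0.1, -1.0]
grip_width: 0.105
[515.22858333 -42.85654169 123.76887461] [ 0.62391123 -0.06980478 -0.98861961] [ 0.04683208 -0.01253141  0.02392325]
```

```bash
python3 -m handwheel '[{"delta_pos":[0,0.1,0],"twist":[0,0,0],"jaw":0},{"delta_pos":[0,0.2,0],"twist":[0,0,0],"jaw":0},{"delta_pos":[0,0.3,0],"twist":[0,0,0],"jaw":0},{"delta_pos":[0,0.4,0],"twist":[0,0,0],"jaw":0},{"delta_pos":[0,0.5,0],"twist":[0,0,0],"jaw":0},{"delta_pos":[0,0.6,0],"twist":[0,0,0],"jaw":0},{"delta_pos":[0,0.7,0],"twist":[0,0,0],"jaw":0},{"delta_pos":[0,0.8,0],"twist":[0,0,0],"jaw":0},{"delta_pos":[0,0.9,0],"twist":[0,0,0],"jaw":0},{"delta_pos":[0,1.0,0],"twist":[0,0,0],"jaw":0}]' 60
python3 - <<'E'
from h import *
s=telemetry.sense(); print(s['eef_pos'],s['force'],s['wrist_torque'])
E
```

```text
time_s: 11.2
eef_pos: [515.2, -42.9, 113.7]
ee_rot: [0.707, -0.707, -0.017, 0.017]
force: [-0.0, -0.3, 0.0]
grip_width: 0.11
[515.24486909 -42.8719915  113.68919526] [-0.02527684 -0.33979255  0.01420869] [ 0.0328103  -0.07734539  0.02781967]
```

```bash
python3 -m handwheel '[{"delta_pos":[0,0.1,0],"twist":[0,0,0],"jaw":0},{"delta_pos":[0,0.2,0],"twist":[0,0,0],"jaw":0},{"delta_pos":[0,0.25,0],"twist":[0,0,0],"jaw":0},{"delta_pos":[0,0.3,0],"twist":[0,0,0],"jaw":0},{"delta_pos":[0,0.35,0],"twist":[0,0,0],"jaw":0},{"delta_pos":[0,0.4,0],"twist":[0,0,0],"jaw":0},{"delta_pos":[0,0.45,0],"twist":[0,0,0],"jaw":0},{"delta_pos":[0,0.48,0],"twist":[0,0,0],"jaw":0},{"delta_pos":[0,0.5,0],"twist":[0,0,0],"jaw":0},{"delta_pos":[0,0.5,0],"twist":[0,0,0],"jaw":0}]' 60
python3 - <<'E'
from h import *
s=telemetry.sense(); print(s['eef_pos'],s['force'],s['wrist_torque'])
c=cap('wrist'); save(c,'w9c.png',(265,190,375,300),7)
E
```

```text
time_s: 12.03
eef_pos: [515.2, -42.9, 108.8]
ee_rot: [-0.707, 0.707, 0.017, -0.017]
force: [-0.7, 0.3, -0.9]
grip_width: 0.106
[515.23893344 -42.86438458 108.78000643] [-0.69449365  0.27545289 -0.90721442] [0.0203465  0.01114222 0.05040087]
```

View pics/w9c.png

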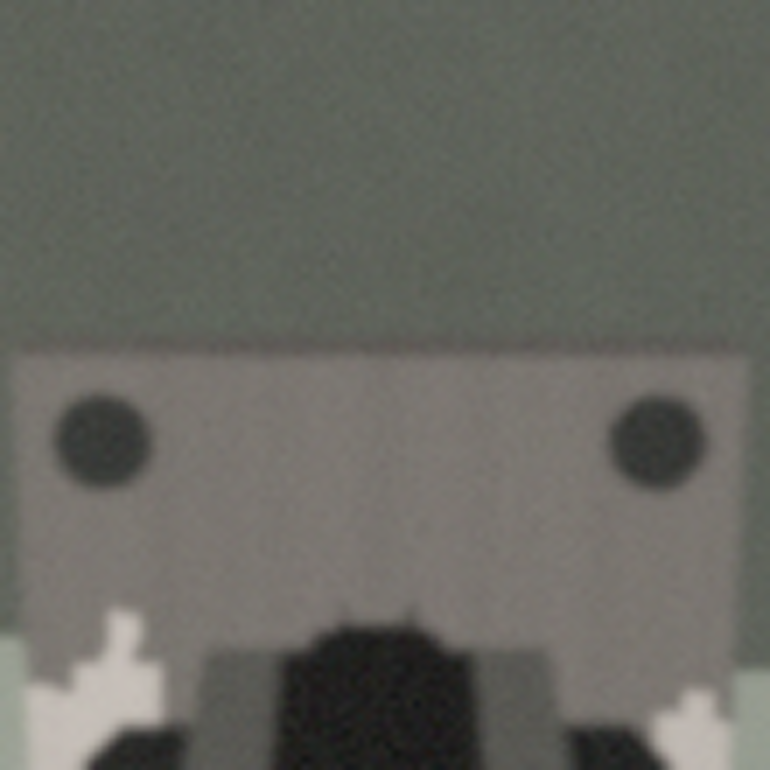

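```bash
python3 -m handwheel '[{"delta_pos":[0,0.02,0],"twist":[0,0,0],"jaw":0},{"delta_pos":[0,0.04,0],"twist":[0,0,0],"jaw":0},{"delta_pos":[0,0.05,0],"twist":[0,0,0],"jaw":0},{"delta_pos":[0,0.06,0],"twist":[0,0,0],"jaw":0},{"delta_pos":[0,0.07,0],"twist":[0,0,0],"jaw":0},{"delta_pos":[0,0.08,0],"twist":[0,0,0],"jaw":0},{"delta_pos":[0,0.09,0],"twist":[0,0,0],"jaw":0},{"delta_pos":[0,0.1,0],"twist":[0,0,0],"jaw":0},{"delta_pos":[0,0.1,0],"twist":[0,0,0],"jaw":0},{"delta_pos":[0,0.1,0],"twist":[0,0,0],"jaw":0}]' 60
python3 - <<'E'
from h import *
s=telemetry.sense(); print(s['eef_pos'],s['force'],s['wrist_torque'])
E
```

```text
time_s: 12.92
eef_pos: [515.4, -42.9, 108.5]
ee_rot: [-0.707, 0.707, 0.017, -0.016]
force: [-3.1, 1.1, 8.7]
grip_width: 0.105
[515.36886756 -42.89922668 108.51629182] [-3.07855903  1.08548091  8.69690188] [0.14358564 0.55296051 0.02963006]
```

```bash
python3 -m handwheel '[{"delta_pos":[0.01,-0.03,0],"twist":[0,0.06,0],"jaw":0},{"delta_pos":[0.02,-0.03,0],"twist":[0,0.12,0],"jaw":0},{"delta_pos":[0.03,-0.03,0],"twist":[0,0.18,0],"jaw":0},{"delta_pos":[0.04,-0.03,-0.005],"twist":[0,0.25,0],"jaw":0},{"delta_pos":[0.045,-0.03,-0.007],"twist":[0,0.32,0],"jaw":0},{"delta_pos":[0.055,-0.03,-0.01],"twist":[0,0.39,0],"jaw":0},{"delta_pos":[0.065,-0.03,-0.015],"twist":[0,0.46,0],"jaw":0},{"delta_pos":[0.075,-0.03,-0.02],"twist":[0,0.53,0],"jaw":0},{"delta_pos":[0.085,-0.03,-0.026],"twist":[0,0.6,0],"jaw":0},{"delta_pos":[0.085,-0.03,-0.026],"twist":[0,0.6,0],"jaw":0}]' 60
python3 - <<'E'
from h import *
s=telemetry.sense(); M=rot(s);print(s['eef_pos'],np.arctan2(M[1,0],M[0,0]),s['force'],s['wrist_torque'],M.T@s['force'])
E
```

```text
time_s: 13.75
eef_pos: [516.9, -43.4, 108.6]
ee_rot: [-0.68, 0.68, -0.193, 0.195]
force: [2.2, -0.4, 3.2]
grip_width: 0.11
[516.87736702 -43.35534479 108.58504853] -0.5554036109933927 [ 2.23078349 -0.37099179  3.21270679] [-0.09025183 -0.39350671  0.05730106] [ 2.09841588 -3.20739718  0.86299995]
```

```bash
python3 -m handwheel '[{"delta_pos":[0.05,0,0.01],"twist":[0,0.06,0],"jaw":0},{"delta_pos":[0.09,0,0.015],"twist":[0,0.12,0],"jaw":0},{"delta_pos":[0.12,0,0.01],"twist":[0,0.18,0],"jaw":0},{"delta_pos":[0.14,0,0.005],"twist":[0,0.25,0],"jaw":0},{"delta_pos":[0.16,0,0],"twist":[0,0.32,0],"jaw":0},{"delta_pos":[0.18,0,0],"twist":[0,0.39,0],"jaw":0},{"delta_pos":[0.2,0,-0.01],"twist":[0,0.46,0],"jaw":0},{"delta_pos":[0.22,0,-0.02],"twist":[0,0.53,0],"jaw":0},{"delta_pos":[0.23,0,-0.027],"twist":[0,0.6,0],"jaw":0},{"delta_pos":[0.23,0,-0.027],"twist":[0,0.6,0],"jaw":0}]' 60
python3 - <<'E'
from h import *
s=telemetry.sense(); M=rot(s);print(s['eef_pos'],np.arctan2(M[1,0],M[0,0]),s['force'],s['wrist_torque'],M.T@s['force'])
c=cap('top'); W=world(c); save(c,'t3.png',(262,180,402,310),5)
E
```

```text
time_s: 14.58
eef_pos: [518.1, -44.6, 108.6]
ee_rot: [0.593, -0.593, 0.386, -0.386]
force: [-0.9, 0.4, 5.9]
grip_width: 0.103
[518.0808677  -44.59791498 108.57067927] -1.1540262595298671 [-0.90279816  0.40269993  5.88412229] [-0.0233954   0.1968769   0.08011417] [-0.73085966 -5.88474581 -0.6600892 ]
```

View pics/t3.png

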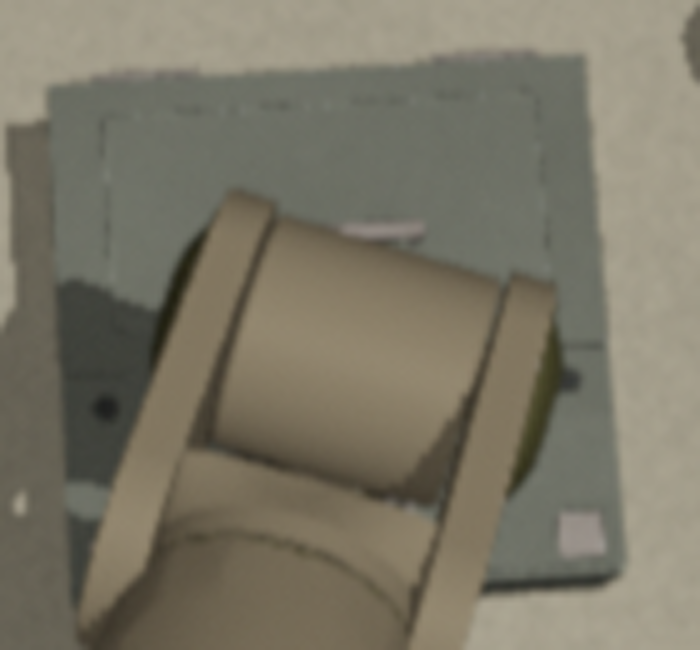

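```bash
python3 -m handwheel '[{"delta_pos":[0.01,0,0],"twist":[0,0.03,0],"jaw":0},{"delta_pos":[0.02,0,0],"twist":[0,0.06,0],"jaw":0},{"delta_pos":[0.03,0,0],"twist":[0,0.09,0],"jaw":0},{"delta_pos":[0.035,0,0],"twist":[0,0.12,0],"jaw":0},{"delta_pos":[0.04,0,0],"twist":[0,0.14,0],"jaw":0},{"delta_pos":[0.04,0,0],"twist":[0,0.16,0],"jaw":0},{"delta_pos":[0.04,0,0],"twist":[0,0.16,0],"jaw":0},{"delta_pos":[0.04,0,0],"twist":[0,0.16,0],"jaw":0},{"delta_pos":[0.04,0,0],"twist":[0,0.16,0],"jaw":0},{"delta_pos":[0.04,0,0],"twist":[0,0.16,0],"jaw":0}]' 60
python3 - <<'E'
from h import *
s=telemetry.sense(); M=rot(s);print(s['eef_pos'],np.arctan2(M[1,0],M[0,0]),s['force'],s['wrist_torque'],M.T@s['force'])
c=cap('scene'); W=world(c); save(c,'s3.png',(230,190,410,340),4)
for p in [(305,285),(340,250),(275,255)]: print(W[p[1],p[0]].round(1))
E
```

```text
time_s: 15.47
eef_pos: [518.2, -45.0, 108.6]
ee_rot: [0.561, -0.561, 0.431, -0.431]
force: [-1.8, -0.5, 6.1]
grip_width: 0.108
[518.22643494 -44.98855153 108.55884481] -1.3103505194951324 [-1.84294905 -0.52271695  6.08382317] [-0.01792324  0.2067109   0.10394616] [ 0.03319543 -6.08464606 -1.91274122]
[695.5 -72.6 102.4]
[626.2  -3.6 117.5]
[ 629.5 -119.4  118.2]
```

View pics/s3.png

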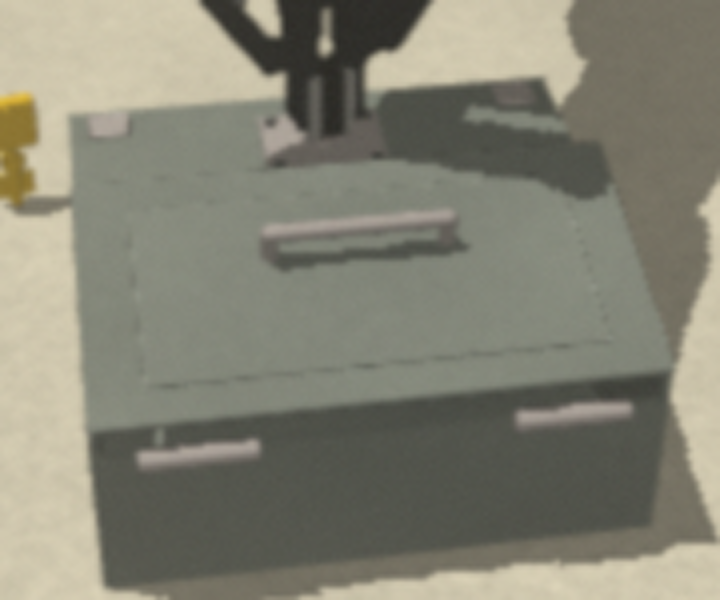

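```bash
python3 -m handwheel '[{"delta_pos":[0.003,0,0],"twist":[0,0.01,0],"jaw":0},{"delta_pos":[0.006,0,0],"twist":[0,0.02,0],"jaw":0},{"delta_pos":[0.009,0,0],"twist":[0,0.03,0],"jaw":0},{"delta_pos":[0.012,0,0],"twist":[0,0.04,0],"jaw":0},{"delta_pos":[0.015,0,0],"twist":[0,0.05,0],"jaw":0},{"delta_pos":[0.018,0,0],"twist":[0,0.06,0],"jaw":0},{"delta_pos":[0.018,0,0],"twist":[0,0.06,0],"jaw":0},{"delta_pos":[0.018,0,0],"twist":[0,0.06,0],"jaw":0},{"delta_pos":[0.018,0,0],"twist":[0,0.06,0],"jaw":0},{"delta_pos":[0.018,0,0],"twist":[0,0.06,0],"jaw":0}]' 60
python3 - <<'E'
from h import *
s=telemetry.sense(); M=rot(s);print(s['eef_pos'],np.arctan2(M[1,0],M[0,0]),s['force'],s['wrist_torque'],M.T@s['force'],s['tau'][5],s['tau'][0])
E
```

```text
time_s: 16.35
eef_pos: [518.3, -45.1, 108.5]
ee_rot: [0.548, -0.548, 0.447, -0.448]
force: [-0.3, 0.4, 5.8]
grip_width: 0.109
[518.27170485 -45.13139007 108.5471004 ] -1.3702954054522898 [-0.30832847  0.43560156  5.77979422] [0.05197602 0.20305056 0.12206761] [-0.48604393 -5.78007121 -0.213013  ] 0.11334906332194805 -0.14127695001661777
```

```bash
python3 -m handwheel '[{"delta_pos":[0.003,0,0],"twist":[0,0.01,0],"jaw":0},{"delta_pos":[0.006,0,0],"twist":[0,0.02,0],"jaw":0},{"delta_pos":[0.009,0,0],"twist":[0,0.03,0],"jaw":0},{"delta_pos":[0.012,0,0],"twist":[0,0.04,0],"jaw":0},{"delta_pos":[0.012,0,0],"twist":[0,0.04,0],"jaw":0},{"delta_pos":[0.012,0,0],"twist":[0,0.04,0],"jaw":0},{"delta_pos":[0.012,0,0],"twist":[0,0.04,0],"jaw":0},{"delta_pos":[0.012,0,0],"twist":[0,0.04,0],"jaw":0},{"delta_pos":[0.012,0,0],"twist":[0,0.04,0],"jaw":0},{"delta_pos":[0.012,0,0],"twist":[0,0.04,0],"jaw":0}]' 60
python3 - <<'E'
from h import *
s=telemetry.sense(); M=rot(s);print(s['eef_pos'],np.arctan2(M[1,0],M[0,0]),s['force'],s['wrist_torque'],M.T@s['force'],s['tau'][5],s['tau'][0])
E
```

```text
time_s: 17.18
eef_pos: [518.3, -45.2, 108.6]
ee_rot: [0.539, -0.538, 0.458, -0.459]
force: [-1.7, 0.6, 5.8]
grip_width: 0.111
[518.29527232 -45.23881799 108.55224314] -1.4102427369071062 [-1.66285228  0.62669388  5.80876982] [0.01928441 0.19961225 0.08948689] [-0.88220009 -5.80980646 -1.53866879] 0.11683202348649502 -0.16881512012332678
```

```bash
python3 -m handwheel '[{"delta_pos":[0.003,0,0],"twist":[0,0.01,0],"jaw":0},{"delta_pos":[0.006,0,0],"twist":[0,0.02,0],"jaw":0},{"delta_pos":[0.009,0,0],"twist":[0,0.03,0],"jaw":0},{"delta_pos":[0.012,0,0],"twist":[0,0.04,0],"jaw":0},{"delta_pos":[0.012,0,0],"twist":[0,0.04,0],"jaw":0},{"delta_pos":[0.012,0,0],"twist":[0,0.04,0],"jaw":0},{"delta_pos":[0.012,0,0],"twist":[0,0.04,0],"jaw":0},{"delta_pos":[0.012,0,0],"twist":[0,0.04,0],"jaw":0},{"delta_pos":[0.012,0,0],"twist":[0,0.04,0],"jaw":0},{"delta_pos":[0.012,0,0],"twist":[0,0.04,0],"jaw":0}]' 60
python3 - <<'E'
from h import *
s=telemetry.sense(); M=rot(s);print(s['eef_pos'],np.arctan2(M[1,0],M[0,0]),s['force'],s['wrist_torque'],M.T@s['force'],s['tau'][5],s['tau'][0])
c=cap('scene'); W=world(c)
for p in [(305,285),(340,250),(275,255)]: print(W[p[1],p[0]].round(1))
E
```

```text
time_s: 18.02
eef_pos: [518.3, -45.3, 108.6]
ee_rot: [0.529, -0.529, 0.469, -0.469]
force: [-1.6, 0.4, 6.2]
grip_width: 0.106
[518.30195237 -45.3453901  108.55763665] -1.4498007594303366 [-1.61675367  0.44689359  6.15556067] [0.06742138 0.16629686 0.30183938] [-0.63607195 -6.15648038 -1.54844932] 0.31242663972079754 -0.42952618561685085
[696.7 -72.7 103.5]
[626.5  -3.6 117.8]
[ 628.5 -119.5  117.4]
```

```bash
python3 -m handwheel '[{"delta_pos":[-0.022,0,0],"twist":[0,-0.08,0],"jaw":0},{"delta_pos":[-0.045,0,-0.004],"twist":[0,-0.16,0],"jaw":0},{"delta_pos":[-0.066,0,-0.008],"twist":[0,-0.24,0],"jaw":0},{"delta_pos":[-0.088,0,-0.014],"twist":[0,-0.32,0],"jaw":0},{"delta_pos":[-0.109,0,-0.022],"twist":[0,-0.4,0],"jaw":0},{"delta_pos":[-0.129,0,-0.032],"twist":[0,-0.48,0],"jaw":0},{"delta_pos":[-0.149,0,-0.043],"twist":[0,-0.56,0],"jaw":0},{"delta_pos":[-0.167,0,-0.056],"twist":[0,-0.64,0],"jaw":0},{"delta_pos":[-0.185,0,-0.07],"twist":[0,-0.72,0],"jaw":0},{"delta_pos":[-0.191,0,-0.075],"twist":[0,-0.75,0],"jaw":0}]' 60
python3 - <<'E'
from h import *
s=telemetry.sense(); M=rot(s);print(s['eef_pos'],np.arctan2(M[1,0],M[0,0]),s['force'],s['wrist_torque'],M.T@s['force'],s['tau'][5],s['tau'][0])
E
```

```text
time_s: 18.9
eef_pos: [517.4, -43.6, 108.6]
ee_rot: [-0.665, 0.665, -0.241, 0.242]
force: [-1.5, 0.4, 6.3]
grip_width: 0.109
[517.37057782 -43.56641788 108.56264623] -0.6963435608869301 [-1.54779936  0.39411265  6.33511388] [-0.04090055  0.25018581  0.06187218] [-1.43590953 -6.3362387  -0.68914332] -0.14501402154564857 0.006537237495649606
```

```bash
python3 -m handwheel '[{"delta_pos":[-0.022,0,0],"twist":[0,-0.08,0],"jaw":0},{"delta_pos":[-0.045,0,-0.004],"twist":[0,-0.16,0],"jaw":0},{"delta_pos":[-0.066,0,-0.008],"twist":[0,-0.24,0],"jaw":0},{"delta_pos":[-0.088,0,-0.014],"twist":[0,-0.32,0],"jaw":0},{"delta_pos":[-0.109,0,-0.022],"twist":[0,-0.4,0],"jaw":0},{"delta_pos":[-0.129,0,-0.032],"twist":[0,-0.48,0],"jaw":0},{"delta_pos":[-0.149,0,-0.043],"twist":[0,-0.56,0],"jaw":0},{"delta_pos":[-0.167,0,-0.056],"twist":[0,-0.64,0],"jaw":0},{"delta_pos":[-0.185,0,-0.07],"twist":[0,-0.72,0],"jaw":0},{"delta_pos":[-0.191,0,-0.075],"twist":[0,-0.75,0],"jaw":0}]' 60
python3 - <<'E'
from h import *
s=telemetry.sense(); M=rot(s);print(s['eef_pos'],np.arctan2(M[1,0],M[0,0]),s['force'],s['wrist_torque'],M.T@s['force'],s['tau'][5],s['tau'][0])
E
```

```text
time_s: 19.73
eef_pos: [515.6, -43.0, 108.5]
ee_rot: [-0.707, 0.707, 0.019, -0.019]
force: [0.4, -0.3, 5.3]
grip_width: 0.104
[515.56972076 -42.95035794 108.53766676] 0.053504109638798515 [ 0.39467023 -0.25882539  5.32624435] [-0.04060051 -0.06852311 -0.04403672] [ 0.38567206 -5.32574954 -0.28157229] -0.19948197528719902 0.044874229934066534
```

```bash
python3 -m handwheel '[{"delta_pos":[0,0,0],"twist":[0,0.006,0],"jaw":0},{"delta_pos":[0,-0.05,0],"twist":[0,0.006,0],"jaw":0},{"delta_pos":[0,-0.1,0],"twist":[0,0.006,0],"jaw":0},{"delta_pos":[0,-0.15,0],"twist":[0,0.006,0],"jaw":0},{"delta_pos":[0,-0.2,0],"twist":[0,0.006,0],"jaw":0},{"delta_pos":[0,-0.25,0],"twist":[0,0.006,0],"jaw":0},{"delta_pos":[0,-0.3,0],"twist":[0,0.006,0],"jaw":0},{"delta_pos":[0,-0.35,0],"twist":[0,0.006,0],"jaw":0},{"delta_pos":[0,-0.4,0],"twist":[0,0.006,0],"jaw":0},{"delta_pos":[0,-0.4,0],"twist":[0,0.006,0],"jaw":0}]' 60
python3 - <<'E'
from h import *
s=telemetry.sense(); M=rot(s);print(s['eef_pos'],np.arctan2(M[1,0],M[0,0]),s['force'],s['wrist_torque'],M.T@s['force'])
E
```

```text
time_s: 20.57
eef_pos: [515.3, -42.8, 112.2]
ee_rot: [-0.707, 0.707, 0.015, -0.014]
force: [-0.6, 0.4, -1.5]
grip_width: 0.108
[515.30542823 -42.84997048 112.19109011] 0.0410683437285316 [-0.55392626  0.43607888 -1.49235811] [-0.00395225 -0.02340801  0.09222153] [-0.53577321  1.49226186  0.45851218]
```

```bash
python3 -m handwheel '[{"delta_pos":[0,-0.15,0],"twist":[0,-0.005,0],"jaw":0},{"delta_pos":[0,-0.4,0],"twist":[0,-0.005,0],"jaw":0},{"delta_pos":[0,-0.7,0],"twist":[0,-0.005,0],"jaw":0},{"delta_pos":[0,-1.0,0],"twist":[0,-0.005,0],"jaw":0},{"delta_pos":[0,-1.3,0],"twist":[0,-0.005,0],"jaw":0},{"delta_pos":[0,-1.6,0],"twist":[0,-0.005,0],"jaw":0},{"delta_pos":[0,-2.0,0],"twist":[0,-0.005,0],"jaw":0},{"delta_pos":[0,-2.5,0],"twist":[0,-0.005,0],"jaw":0},{"delta_pos":[0,-3.1,0],"twist":[0,-0.005,0],"jaw":0},{"delta_pos":[0,-3.6,0],"twist":[0,-0.005,0],"jaw":0}]' 60
python3 - <<'E'
from h import *
s=telemetry.sense(); M=rot(s);print(s['eef_pos'],M.round(4),s['force'],s['wrist_torque'])
c=cap('wrist'); save(c,'w10.png')
d=np.array([467.1,-294,183])-s['eef_pos']; print(M.T@d)
E
```

```text
time_s: 21.4
eef_pos: [515.4, -42.9, 148.9]
ee_rot: [-0.707, 0.707, 0.016, -0.016]
force: [0.2, -0.2, -0.9]
grip_width: 0.108
[515.39400705 -42.87184939 148.90525875] [[ 9.989e-01  5.000e-04 -4.600e-02]
 [ 4.600e-02 -1.000e-04  9.989e-01]
 [ 5.000e-04 -1.000e+00 -1.000e-04]] [ 0.17580769 -0.19834715 -0.93570831] [-0.00083704  0.02563464 -0.00566793]
[ -59.76854292  -34.08988187 -248.64776645]
```

View pics/w10.png

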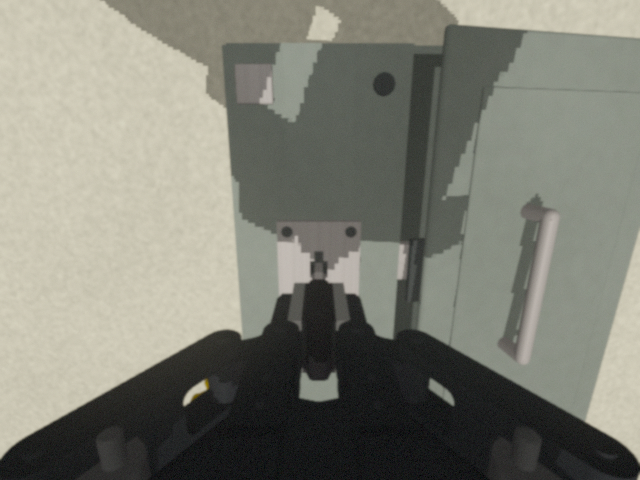

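```bash
python3 -m handwheel '[{"delta_pos":[0,-1.2,0],"twist":[0,0.06,0],"jaw":0},{"delta_pos":[-0.3,-2.4,-2],"twist":[0,0.18,0],"jaw":0},{"delta_pos":[-1,-3.4,-4.5],"twist":[0,0.3,0],"jaw":0},{"delta_pos":[-1.7,-3.4,-7.3],"twist":[0,0.42,0],"jaw":0},{"delta_pos":[-2.4,-3.4,-10.2],"twist":[0,0.54,0],"jaw":0},{"delta_pos":[-3.1,-3.4,-13],"twist":[0,0.66,0],"jaw":0},{"delta_pos":[-3.8,-3.4,-16],"twist":[0,0.78,0],"jaw":0},{"delta_pos":[-4.6,-3.4,-19],"twist":[0,0.9,0],"jaw":0},{"delta_pos":[-5.3,-3.4,-22],"twist":[0,1.02,0],"jaw":0},{"delta_pos":[-5.9,-3.4,-24.5],"twist":[0,1.14,0],"jaw":0}]' 60
python3 -m handwheel '[{"delta_pos":[0,0,0],"twist":[0,0.12,0],"jaw":0},{"delta_pos":[0,0,0],"twist":[0,0.24,0],"jaw":0},{"delta_pos":[0,0,0],"twist":[0,0.36,0],"jaw":0},{"delta_pos":[0,0,0],"twist":[0,0.48,0],"jaw":0},{"delta_pos":[0,0,0],"twist":[0,0.6,0],"jaw":0},{"delta_pos":[0,0,0],"twist":[0,0.68,0],"jaw":0},{"delta_pos":[0,0,0],"twist":[0,0.69,0],"jaw":0},{"delta_pos":[0,0,0],"twist":[0,0.69,0],"jaw":0},{"delta_pos":[0,0,0],"twist":[0,0.69,0],"jaw":0},{"delta_pos":[0,0,0],"twist":[0,0.69,0],"jaw":0}]' 60
python3 - <<'E'
from h import *
s=telemetry.sense(); M=rot(s);print(s['eef_pos'],M.round(4),np.arctan2(M[1,0],M[0,0]),s['force'],s['wrist_torque'])
c=cap('wrist'); save(c,'w11.png')
for n in [(467.05,-294,183)]: print(M.T@(np.array(n)-s['eef_pos']))
E
```

```text
time_s: 22.28
eef_pos: [466.9, -292.3, 182.2]
ee_rot: [-0.603, 0.603, -0.37, 0.37]
force: [-0.1, -0.4, -0.5]
grip_width: 0.106
time_s: 23.12
eef_pos: [467.6, -290.3, 182.1]
ee_rot: [0.444, -0.444, 0.55, -0.55]
force: [-0.3, 0.2, -1.3]
grip_width: 0.109
[ 467.58125825 -290.29405491  182.11942028] [[-0.2099 -0.      0.9777]
 [-0.9777 -0.     -0.2099]
 [ 0.     -1.     -0.    ]] -1.7822496294535555 [-0.30585479  0.17516641 -1.25260299] [ 0.05672979  0.00631933 -0.04659249]
[ 3.73492199 -0.88050598  0.25836397]
```

View pics/w11.png

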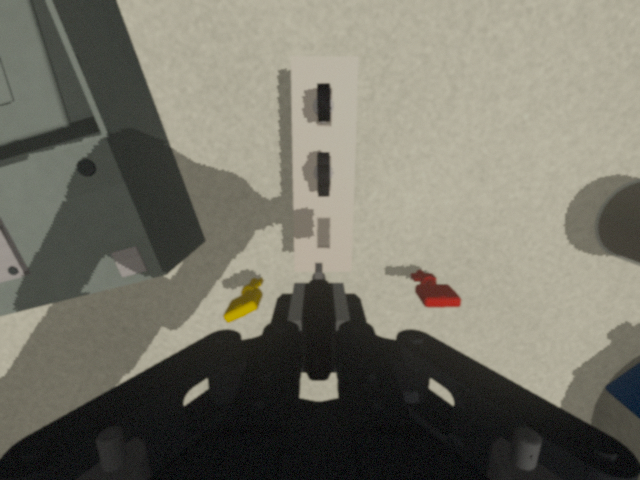

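```bash
python3 -m handwheel '[{"delta_pos":[0.2,0.5,0.03],"twist":[0,0,0],"jaw":0},{"delta_pos":[0.37,1.5,0.03],"twist":[0,0,0],"jaw":0},{"delta_pos":[0.37,3,0.03],"twist":[0,0,0],"jaw":0},{"delta_pos":[0.37,4.5,0.03],"twist":[0,0,0],"jaw":0},{"delta_pos":[0.37,6,0.03],"twist":[0,0,0],"jaw":0},{"delta_pos":[0.37,7.5,0.03],"twist":[0,0,0],"jaw":0},{"delta_pos":[0.37,8.5,0.03],"twist":[0,0,0],"jaw":0},{"delta_pos":[0.37,8.9,0.03],"twist":[0,0,0],"jaw":0},{"delta_pos":[0.37,8.9,0.03],"twist":[0,0,0],"jaw":0},{"delta_pos":[0.37,8.9,0.03],"twist":[0,0,0],"jaw":0}]' 60
python3 - <<'E'
from h import *
s=telemetry.sense(); M=rot(s);print(s['eef_pos'],np.arctan2(M[1,0],M[0,0]),s['force'],s['wrist_torque'])
c=cap('wrist'); save(c,'w12.png',(265,190,375,300),7)
print(M.T@(np.array((467.03,-294,60))-s['eef_pos']))
E
```

```text
time_s: 24.0
eef_pos: [467.3, -294.2, 93.4]
ee_rot: [-0.444, 0.444, -0.55, 0.551]
force: [0.2, -0.5, -0.1]
grip_width: 0.108
[ 467.27140157 -294.17436492   93.395716  ] -1.7838757671915881 [ 0.16541493 -0.45996507 -0.09631271] [0.06933832 0.02230213 0.034985  ]
[-0.12875381 33.39556675 -0.28647714]
```

View pics/w12.png

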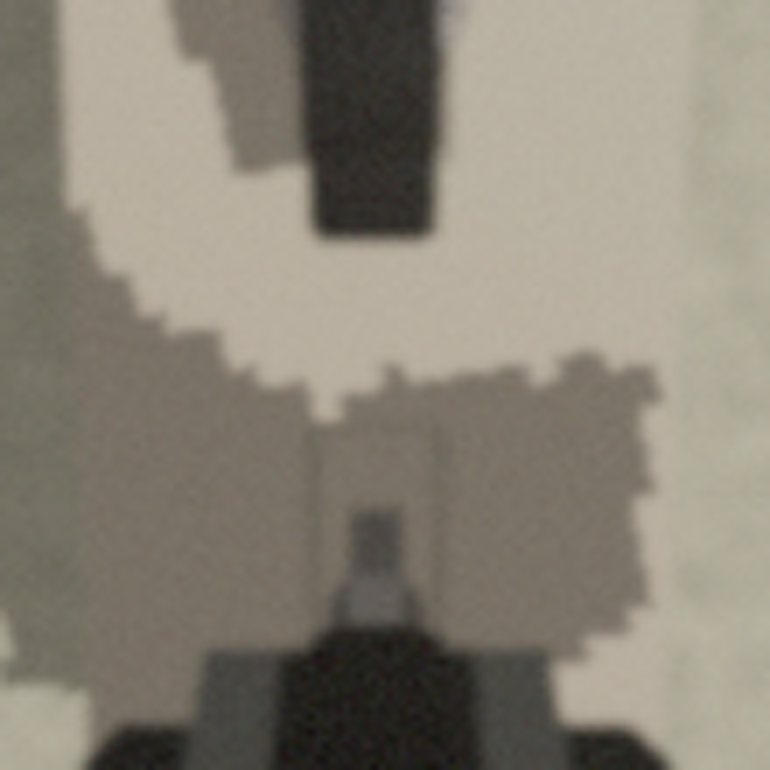

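```bash
python3 -m handwheel '[{"delta_pos":[0,0.1,0],"twist":[0,0,0],"jaw":0},{"delta_pos":[0,0.2,0],"twist":[0,0,0],"jaw":0},{"delta_pos":[0,0.3,0],"twist":[0,0,0],"jaw":0},{"delta_pos":[0,0.4,0],"twist":[0,0,0],"jaw":0},{"delta_pos":[0,0.5,0],"twist":[0,0,0],"jaw":0},{"delta_pos":[0,0.6,0],"twist":[0,0,0],"jaw":0},{"delta_pos":[0,0.7,0],"twist":[0,0,0],"jaw":0},{"delta_pos":[0,0.8,0],"twist":[0,0,0],"jaw":0},{"delta_pos":[0,0.9,0],"twist":[0,0,0],"jaw":0},{"delta_pos":[0,0.9,0],"twist":[0,0,0],"jaw":0}]' 60
python3 - <<'E'
from h import *
s=telemetry.sense(); print(s['eef_pos'],s['force'],s['wrist_torque'])
E
```

```text
time_s: 24.88
eef_pos: [467.0, -293.9, 83.9]
ee_rot: [0.444, -0.444, 0.55, -0.55]
force: [-0.3, -0.4, -0.0]
grip_width: 0.109
[ 467.01183975 -293.91948562   83.87840323] [-0.32879066 -0.35229646 -0.03961588] [-0.00037989 -0.03998929 -0.00877939]
```

```bash
python3 -m handwheel '[{"delta_pos":[0,0.1,0],"twist":[0,0,0],"jaw":0},{"delta_pos":[0,0.2,0],"twist":[0,0,0],"jaw":0},{"delta_pos":[0,0.3,0],"twist":[0,0,0],"jaw":0},{"delta_pos":[0,0.4,0],"twist":[0,0,0],"jaw":0},{"delta_pos":[0,0.5,0],"twist":[0,0,0],"jaw":0},{"delta_pos":[0,0.55,0],"twist":[0,0,0],"jaw":0},{"delta_pos":[0,0.6,0],"twist":[0,0,0],"jaw":0},{"delta_pos":[0,0.65,0],"twist":[0,0,0],"jaw":0},{"delta_pos":[0,0.7,0],"twist":[0,0,0],"jaw":0},{"delta_pos":[0,0.7,0],"twist":[0,0,0],"jaw":0}]' 60
python3 - <<'E'
from h import *
s=telemetry.sense(); print(s['eef_pos'],s['force'],s['wrist_torque'])
E
```

```text
time_s: 25.72
eef_pos: [467.1, -294.0, 77.0]
ee_rot: [0.444, -0.444, 0.55, -0.55]
force: [-0.7, -0.2, 0.2]
grip_width: 0.104
[ 467.06663403 -293.95027645   77.0153818 ] [-0.69842519 -0.21727176  0.18383492] [ 0.00396131 -0.01219227  0.03445368]
```

```bash
python3 -m handwheel '[{"delta_pos":[0,0.15,0],"twist":[0,0,0],"jaw":0},{"delta_pos":[0,0.3,0],"twist":[0,0,0],"jaw":0},{"delta_pos":[0,0.5,0],"twist":[0,0,0],"jaw":0},{"delta_pos":[0,0.7,0],"twist":[0,0,0],"jaw":0},{"delta_pos":[0,0.9,0],"twist":[0,0,0],"jaw":0},{"delta_pos":[0,1.1,0],"twist":[0,0,0],"jaw":0},{"delta_pos":[0,1.25,0],"twist":[0,0,0],"jaw":0},{"delta_pos":[0,1.4,0],"twist":[0,0,0],"jaw":0},{"delta_pos":[0,1.5,0],"twist":[0,0,0],"jaw":0},{"delta_pos":[0,1.5,0],"twist":[0,0,0],"jaw":0}]' 60
python3 - <<'E'
from h import *
s=telemetry.sense(); print(s['eef_pos'],s['force'],s['wrist_torque'])
E
```

```text
time_s: 26.55
eef_pos: [467.0, -293.9, 61.9]
ee_rot: [0.444, -0.444, 0.55, -0.55]
force: [0.4, -0.5, -0.2]
grip_width: 0.108
[ 467.04000303 -293.9145944    61.89220228] [ 0.41397294 -0.53118706 -0.24566637] [ 0.01076044 -0.00388125  0.02424829]
```

Last 1.8 mm, to feel the collar seat.

```bash
python3 -m handwheel '[{"delta_pos":[0,0.04,0],"twist":[0,0,0],"jaw":0},{"delta_pos":[0,0.07,0],"twist":[0,0,0],"jaw":0},{"delta_pos":[0,0.1,0],"twist":[0,0,0],"jaw":0},{"delta_pos":[0,0.12,0],"twist":[0,0,0],"jaw":0},{"delta_pos":[0,0.14,0],"twist":[0,0,0],"jaw":0},{"delta_pos":[0,0.16,0],"twist":[0,0,0],"jaw":0},{"delta_pos":[0,0.17,0],"twist":[0,0,0],"jaw":0},{"delta_pos":[0,0.18,0],"twist":[0,0,0],"jaw":0},{"delta_pos":[0,0.18,0],"twist":[0,0,0],"jaw":0},{"delta_pos":[0,0.18,0],"twist":[0,0,0],"jaw":0}]' 60
python3 - <<'E'
from h import *
s=telemetry.sense(); print(s['eef_pos'],s['force'],s['wrist_torque'])
E
```

```text
time_s: 27.38
eef_pos: [467.2, -294.0, 60.6]
ee_rot: [-0.444, 0.444, -0.55, 0.55]
force: [-2.6, 0.7, 5.6]
grip_width: 0.111
[ 467.16165488 -294.01591896   60.6020861 ] [-2.64988327  0.7445095   5.59168721] [0.21778224 0.26564316 0.03891991]
```

```bash
python3 -m handwheel '[{"delta_pos":[0,-0.02,0],"twist":[0,0,0],"jaw":0.12},{"delta_pos":[0,-0.02,0],"twist":[0,0,0],"jaw":0.15},{"delta_pos":[0,-0.02,0],"twist":[0,0,0],"jaw":0.2},{"delta_pos":[0,-0.02,0],"twist":[0,0,0],"jaw":0.25},{"delta_pos":[0,-0.02,0],"twist":[0,0,0],"jaw":0.3},{"delta_pos":[0,-0.02,0],"twist":[0,0,0],"jaw":0.35},{"delta_pos":[0,-0.02,0],"twist":[0,0,0],"jaw":0.4},{"delta_pos":[0,-0.02,0],"twist":[0,0,0],"jaw":0.4},{"delta_pos":[0,-0.02,0],"twist":[0,0,0],"jaw":0.4},{"delta_pos":[0,-0.02,0],"twist":[0,0,0],"jaw":0.4}]' 20
python3 - <<'E'
from h import *
s=telemetry.sense(); print(s['eef_pos'],s['force'],s['grip_width'])
c=cap('wrist'); save(c,'w13.png',(160,180,480,400),2)
E
```

```text
time_s: 28.22
eef_pos: [467.1, -293.9, 60.5]
ee_rot: [0.444, -0.444, 0.55, -0.55]
force: [0.4, -0.2, -0.5]
grip_width: 0.398
[ 467.11788534 -293.94547296   60.48506147] [ 0.37232812 -0.16159424 -0.48880205] 0.3979758839622197
```

View pics/w13.png

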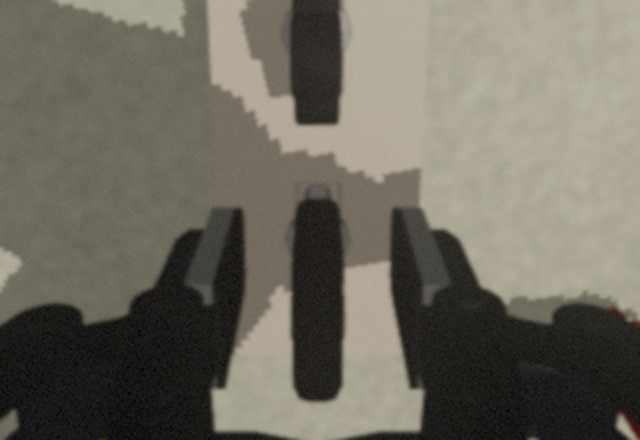

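```bash
python3 -m handwheel '[{"delta_pos":[0,-0.5,0],"twist":[0,0,0],"jaw":0.4},{"delta_pos":[0,-1.2,0],"twist":[0,0,0],"jaw":0.4},{"delta_pos":[0,-2.2,0],"twist":[0,0,0],"jaw":0.4},{"delta_pos":[0,-3.5,0],"twist":[0,0,0],"jaw":0.4},{"delta_pos":[0,-5,0],"twist":[0,0,0],"jaw":0.4},{"delta_pos":[0,-7,0],"twist":[0,0,0],"jaw":0.4},{"delta_pos":[0,-9,0],"twist":[0,0,0],"jaw":0.4},{"delta_pos":[0,-11,0],"twist":[0,0,0],"jaw":0.4},{"delta_pos":[0,-12.5,0],"twist":[0,0,0],"jaw":0.4},{"delta_pos":[0,-13,0],"twist":[0,0,0],"jaw":0.4}]' 20
python3 - <<'E'
from h import *
s=telemetry.sense(); print(s['eef_pos'],s['force'])
c=cap('wrist'); W=world(c); save(c,'w14.png'); 
k=(c['frame'].sum(-1)<150)&(W[...,2]>70)&(W[...,2]<110)&(W[...,1]<-270)&(W[...,1]>-340); 
nn,l=cv2.connectedComponents(k.astype(np.uint8))
for i in range(1,nn):
    q=W[l==i]
    if len(q)>40: print(len(q),q.mean(0).round(1),np.percentile(q[:,2],95))
c=cap('scene'); save(c,'s4.png',(130,190,410,340),2.8);W=world(c)
for p in [(340,250),(275,255)]: print(W[p[1],p[0]].round(1))
E
```

```text
time_s: 29.1
eef_pos: [467.8, -294.6, 194.0]
ee_rot: [-0.444, 0.444, -0.549, 0.552]
force: [-0.3, -0.5, 0.2]
grip_width: 0.4
[ 467.76955299 -294.55203867  193.97345548] [-0.28131809 -0.54807783  0.15284214]
346 [ 563.1 -314.5   86.6] 89.348229235512
322 [ 517.1 -304.7   85.5] 92.71486282065482
367 [ 470.6 -295.    92.8] 95.75108447772901
[626.9  -3.7 118.1]
[ 629.  -119.4  117.8]
```

View pics/w14.png

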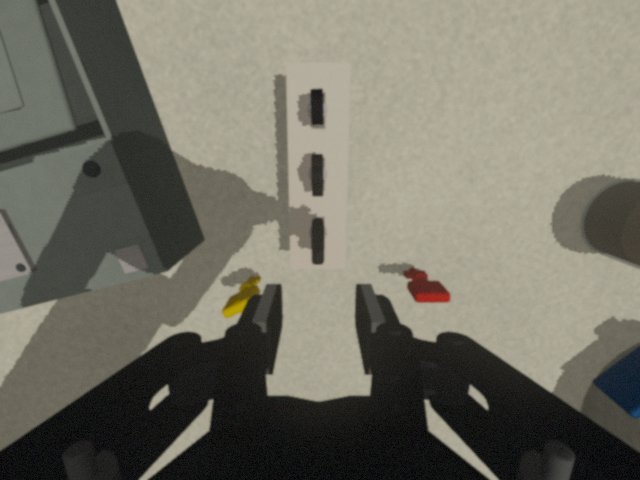

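View pics/s4.png

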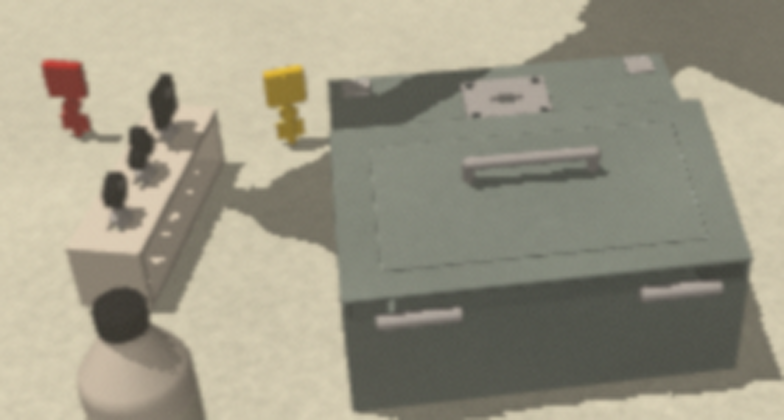

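The wrist view shows all three keys standing in the rack. The safe key is at (318,240), with its top at 95 mm, as it was before I took it. The scene view shows the lid ajar and the keyhole empty.

```bash
python3 -c "
from rig import ctrl; print(ctrl.finish_job())"
```

```text
the job is handed in; nothing more can be done
None
```

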